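# Dress the two sweet display boards

## Robot

A 7-joint arm with a two-finger parallel gripper is mounted at the origin on a cart in front of the work surface, level with it; the furniture and walls round the work are solid. World frame = base frame: x ahead of the robot, y to its left, z up, the work surface at z = 0. Lengths are in m, angles in rad, forces in N, time in s.
With the tool pointing down it reaches from about 0.425 to 0.875 m from the base axis. Payload 8.4 kg.
Tool frame: the origin (TCP) lies midway between the tips of the shut fingers; the grasp point (between the pads) lies 19 mm behind it; z points along the fingers, y is the line along which they close (so a half turn about z gives the same grasp; the last joint's range is limited). The gripper opens to 87 mm and grips with 3 to 60 N. Pads are 19 mm wide; open, the fingers measure 117 mm over their backs; the gripper's body (75 mm by 190 mm) begins 51 mm behind the grasp point.
Start: joints at [-1.206, 0.333, 0.04, 1.465, -0.013, 1.343, -0.059], TCP at [0.291, 0.581, 0.19] pointing down, gripper open.
Joint ranges: [-2.58, 2.58], [-0.38, 2.09], [-1.3, 1.39], [0.25, 2.4], [-1.5, 4.64], [0.08, 2.09], [-2.65, 2.65]. Speed limits (rad/s): [2.22, 2.22, 2.79, 2.79, 3.14, 3.14, 3.14].

## Interface

Orientations are given as a unit quaternion [w, x, y, z].
In Python, from workcell import arm gives the robot as it stands.
- The arm moves only by the tool send_rows, never from a script. Its arguments are lists of equal length, an entry for each row: "fingers": the closure, from -1 (fully open) to 1 (shut); "slide": the shift along the tool's x, y, z in m, a list of three; "rot": the turn, a rotation vector about the tool's x, y, z in degrees, a list of three. A call has 1 to 12 rows; each row is the pose to reach, as a shift and turn from the pose commanded when the call began, along the tool's axes at that moment; what a row does not reach only later rows make up. A row lasts 1/12 s, in which the tool goes at most 41.7 mm and 7.16 degrees, less where a joint would pass 70% of its speed; a pose out of reach is approached as far as the arm can. A call with a gripper value outside its range is refused whole. The fingers move at their own pace and stop on an object; the grip force is fixed at half the most. Time passes only in rows, so rows that repeat a pose let the fingers close. It gives the time, the measured TCP pose, the force, the opening and the grip force at its end, in the units of the state.
- arm.read_state(): the state, without advancing time (a new reading comes with each control period).
- arm.snapshot(name): name is "scene" or "top"; returns a dict with "frame" (480x640x3 uint8, red, green, blue), "fov_y" (degrees; the focal length in pixels is half the picture's height over the tangent of half this angle, whatever the lens; pixels are square), "cx", "cy" (the principal point, pixels), "eye" and "attitude" of the camera in the world. Camera axes: x right, y down, z forward; pixel columns grow to the right and rows downward; lengths in m; the calibration is good to about 2 mm. A picture is of the moment at which its call begins. There is no depth.
- arm.hand_in(): hands the job in; it is judged then, once.
The state is a dict: "time_s": time; "joints": joint angles; "dq": joint speeds; "tau": joint torques, N m; "tool_pos": TCP position; "tool_rot": TCP orientation; "ft_force": force on the tool from outside, world axes, zero at the start; "ft_torque": the same for the moment, N m; "grip_width": finger opening in m; "finger_force": force on a finger pad.
Only numpy, scipy, OpenCV 4.12 (cv2) and the standard library are available. Lean on these libraries where they do the work, as an engineer would, in place of code of your own. Each camera call takes 0.05 s, during which the arm holds its last target. There are 200 camera calls.

## Task

Dress the two display boards, with every piece lying or standing squarely in the middle of its pad. On the dark board, lay the teal packet along the front pad (the one nearer the robot), set the small round tin on top of the packet in its middle, and stand the green carton upright on the pad behind, its broad face to the front; on the pale board, lay the green-lidded oval tin on the front pad and the yellow-lidded one on the pad behind it, both lengthwise along the oval pads. Leave the pink packet where it lies.

Things in the scene. Friction and masses are not known exactly. Their poses are not given: they have to be found in the camera images.
- dark_board: dark brown wooden display board with thin brass lines, fixed, 190 mm deep (x, away from the robot) by 110 wide (y), 10 thick; yaw up to 0.2 rad; stands left or right of the other board. Origin: centre of its underside (top at z = 10 mm). Two thin felt pads, cream rectangles: front 90 (x) by 62 (y), centred at x = -47 mm, y = 0; back 36 (x) by 58 (y) at x = +47, y = 0.
- pale_board: light wooden display board with thin dark lines, fixed, 190 mm deep (x, away from the robot) by 110 wide (y), 10 thick; yaw up to 0.2 rad; stands left or right of the other board. Origin: centre of its underside (top at z = 10 mm). Two thin felt pads, dark blue ovals 86 (x) by 72 (y): front centred at x = -47 mm, y = 0, back at x = +47, y = 0.
- teal_packet: teal printed packet of sweets, rigid, 52 mm (its x) by 82 mm (its y) by 18 mm thick, about 60 g; grasp across the 52 mm. To lie on its pad its y runs along the board's x, either way round. Its origin is the centre of its underside, z up; it starts lying flat on the worktop at any of six places.
- round_tin: small round white tin with a pale cream lid, closed for good, 45 mm across and 19 mm high, about 35 g; grasp it anywhere across its diameter. Its origin is the centre of its underside, z up; it starts lying flat on the worktop at any of six places.
- carton: small green upright carton, 26 mm thick (its x), 48 mm wide (its y), 75 mm high (its z), about 70 g; it starts standing upright on the worktop at any of six places. On its pad its x runs along the board's x, either way round. Its origin is the centre of its underside.
- oval_tin_0: flat white oval sweet tin with a green lid, closed for good, 78 mm long (its x), 64 mm wide (its y), 20 mm high, about 70 g; grasp across the 64 mm. On its pad its x runs along the board's x, either way round. Its origin is the centre of its underside, z up; it starts lying flat on the worktop at any of six places.
- oval_tin_1: flat white oval sweet tin with a yellow lid, closed for good, 78 mm long (its x), 64 mm wide (its y), 20 mm high, about 70 g; grasp across the 64 mm. On its pad its x runs along the board's x, either way round. Its origin is the centre of its underside, z up; it starts lying flat on the worktop at any of six places.
- pink_packet: pink-red printed packet, 52 mm (its x) by 82 mm (its y) by 18 mm thick, which does not belong to the display and stays where it is. Its origin is the centre of its underside, z up; it starts lying flat on the worktop at any of six places.

How it is judged:
By the outcome, as a careful person would: the job done as asked, in the order asked, and still so for the second after the job is handed in, with the robot touching nothing.
It also fails if it takes over 136 s, if anything falls off the work surface, if the arm or the gripper's body presses on something with over 40 N, if the wrist force passes 120 N, or if a joint passes its speed limit or range.

## Working session

There is one attempt and no reset: what is moved stays moved. The work goes in short steps, Python scripts to look and compute and a tool call to move; the robot and the scene stay as the last step left them, time stands still between calls to the robot, and variables do not carry over. Pictures are saved under pics/ and viewed, at most 14 in all, crops included, and the job is handed in when it is done.

Besides the shell and the picture viewer there is one more tool, called after ">>>" by a JSON object that holds its "fn" and its "kwargs", one argument or row to a line. send_rows: Moves the arm, as the interface text tells. Its arguments: {"type":"object","properties":{"fingers":{"type":"array"},"slide":{"type":"array"},"rot":{"type":"array"}},"required":["fingers","slide","rot"]}

```bash
mkdir -p pics; ls; python3 - <<'E'
from workcell import arm
import cv2
print(arm.read_state())
for n in ("scene","top"):
    s=arm.snapshot(n); f=s.pop("frame"); print(n,s)
    cv2.imwrite(f"pics/{n}0.png",f[:,:,::-1])
E
```

```text
pics
{'time_s': 0.0, 'joints': array([-1.20619453,  0.333922  ,  0.03986256,  1.46625987, -0.01333961,
        1.34331056, -0.05851659]), 'dq': array([ 3.48170103e-05,  6.46086127e-04,  1.67942427e-03, -2.22003062e-03,
       -1.91033550e-03,  2.50901801e-03,  1.18251742e-03]), 'tau': array([-9.51034281e-05, -6.56369448e+01,  1.33539174e+00, -4.03789866e+01,
       -5.96966338e-02,  4.54038265e-02,  1.97026020e-04]), 'tool_pos': array([0.29058987, 0.58084442, 0.1891576 ]), 'tool_rot': array([-1.06008778e-04,  2.29832441e-01,  9.73229870e-01, -8.10806029e-04]), 'ft_force': array([-0.0673107 , -0.26847295,  0.23401339]), 'ft_torque': array([-0.0668627 , -0.02623985, -0.00575242]), 'finger_force': 0.0, 'grip_width': 0.08694510150531333}
scene {'fov_y': 51.216018868792155, 'cx': 313.82874071097945, 'cy': 246.2286026347078, 'eye': array([ 0.22583544, -0.5094131 ,  0.65404667]), 'attitude': array([-0.39836193,  0.8807637 , -0.23535631,  0.10084879])}
top {'fov_y': 51.8760739399038, 'cx': 318.30185042011874, 'cy': 243.04916131626226, 'eye': array([0.3915419, 0.1053092, 1.1552239]), 'attitude': array([ 0.06142709, -0.70314404,  0.706746  , -0.04822105])}
```

View pics/scene0.png

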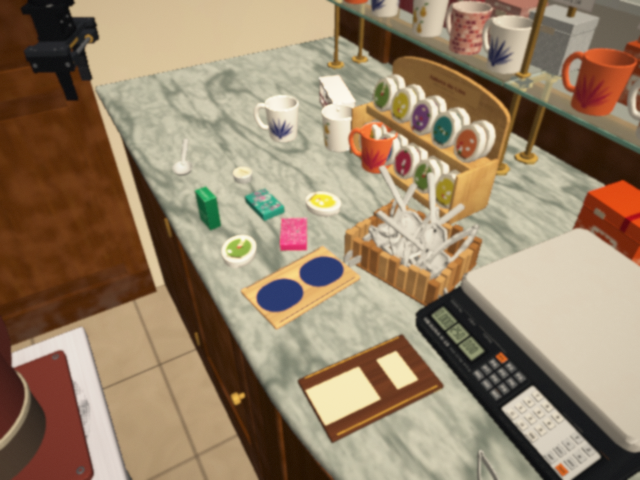

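View pics/top0.png

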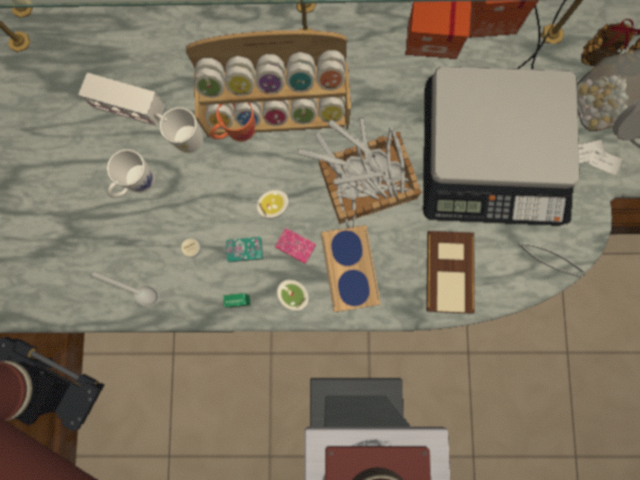

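```bash
cat > h.py <<'E'
import numpy as np, cv2
from scipy.spatial.transform import Rotation as R
from workcell import arm
def Q(q): return R.from_quat(np.r_[q[1:],q[0]])
def shot(n,save=None):
    s=arm.snapshot(n); s["f"]=240/np.tan(np.radians(s["fov_y"]/2)); s["M"]=Q(s["attitude"]).as_matrix()
    if save: cv2.imwrite(f"pics/{save}.png",s["frame"][:,:,::-1])
    return s
def ray(s,p):
    p=np.atleast_2d(np.asarray(p,float)); d=np.c_[(p[:,0]-s["cx"])/s["f"],(p[:,1]-s["cy"])/s["f"],np.ones(len(p))]@s["M"].T
    return s["eye"],d/np.linalg.norm(d,axis=1)[:,None]
def plane(s,p,z):
    o,d=ray(s,p); return o+d*((z-o[2])/d[:,2])[:,None]
def tri(s,p,t,q):
    (o,d),(o2,e)=ray(s,p),ray(t,q); d=d[0];e=e[0]
    k=np.linalg.lstsq(np.c_[d,-e],o2-o,rcond=None)[0]; a=o+k[0]*d;b=o2+k[1]*e
    return (a+b)/2,np.linalg.norm(a-b)
def proj(s,P):
    c=(np.atleast_2d(P)-s["eye"])@s["M"]; return c[:,:2]/c[:,2:]*s["f"]+[s["cx"],s["cy"]]
E
python3 - <<'E'
from h import *
a=shot("scene");b=shot("top")
np.savez("s0.npz",a=a["frame"],b=b["frame"])
cv2.imwrite("pics/c1.png",cv2.resize(a["frame"][150:450,160:460,::-1],None,fx=2,fy=2,interpolation=cv2.INTER_CUBIC))
cv2.imwrite("pics/c2.png",cv2.resize(b["frame"][190:320,170:490,::-1],None,fx=2.5,fy=2.5,interpolation=cv2.INTER_CUBIC))
print(plane(b,[(244,248),(352,288),(450,290),(320,240),(640,240)],0.01).round(3))
print(plane(a,[(340,395),(280,295)],0.01).round(3))
for s,bx in((a,(160,150,450,450)),(b,(170,190,490,320))):
    x0,y0,x1,y1=bx; h=cv2.cvtColor(cv2.GaussianBlur(s["frame"],(3,3),0),cv2.COLOR_RGB2HSV)
    for n,lo,hi in(("cream",(18,30,190),(35,130,255)),("blue",(105,120,40),(130,255,255)),("teal",(80,110,60),(95,255,255)),("green",(65,120,30),(80,255,255)),("lime",(36,110,60),(55,255,255)),("yellow",(22,140,120),(34,255,255)),("pink",(160,110,100),(179,255,255))):
        m=cv2.inRange(h,lo,hi); k=np.zeros_like(m); k[y0:y1,x0:x1]=m[y0:y1,x0:x1]
        N,_,st,ce=cv2.connectedComponentsWithStats(k)
        print(n,[(st[i,4],st[i,2:4].tolist(),ce[i].round(1).tolist()) for i in range(1,N) if st[i,4]>60])
E
```

```text
[[ 0.56   0.301  0.01 ]
 [ 0.465  0.049  0.01 ]
 [ 0.459 -0.177  0.01 ]
 [ 0.578  0.122  0.01 ]
 [ 0.573 -0.621  0.01 ]]
[[ 0.452 -0.176  0.01 ]
 [ 0.466  0.045  0.01 ]]
cream [(np.int32(7767), [216, 93], [280.0, 185.5]), (np.int32(3649), [77, 125], [415.9, 221.9]), (np.int32(320), [28, 30], [378.7, 188.0]), (np.int32(8996), [244, 158], [301.1, 290.9]), (np.int32(122), [19, 25], [321.1, 326.2]), (np.int32(459), [36, 37], [320.6, 344.5]), (np.int32(470), [34, 57], [438.5, 372.3]), (np.int32(789), [40, 37], [396.7, 369.7]), (np.int32(2382), [74, 58], [342.0, 395.2]), (np.int32(223), [21, 31], [295.9, 409.6]), (np.int32(65), [11, 13], [434.1, 403.3]), (np.int32(1561), [52, 49], [425.7, 428.6]), (np.int32(485), [37, 24], [369.3, 440.7]), (np.int32(67), [10, 14], [323.5, 440.9])]
blue [(np.int32(797), [40, 27], [321.0, 271.0]), (np.int32(938), [42, 29], [279.4, 294.8])]
teal [(np.int32(262), [36, 24], [263.4, 208.3])]
green [(np.int32(633), [24, 41], [207.9, 207.6])]
lime [(np.int32(137), [11, 23], [420.8, 177.0]), (np.int32(209), [22, 16], [238.6, 248.1])]
yellow [(np.int32(241), [13, 26], [443.2, 191.1]), (np.int32(175), [23, 12], [322.4, 200.0])]
pink [(np.int32(202), [14, 21], [402.7, 161.8]), (np.int32(87), [16, 12], [371.6, 161.6]), (np.int32(774), [27, 32], [293.1, 234.5])]
cream [(np.int32(250), [29, 27], [275.6, 200.9]), (np.int32(139), [15, 15], [188.6, 247.7]), (np.int32(315), [24, 14], [450.5, 250.8]), (np.int32(970), [26, 38], [450.5, 291.4]), (np.int32(241), [30, 29], [291.5, 294.1])]
blue [(np.int32(228), [24, 23], [344.6, 244.9])]
teal []
green [(np.int32(196), [24, 12], [236.9, 299.5])]
lime [(np.int32(196), [20, 18], [293.1, 295.1])]
yellow [(np.int32(215), [22, 18], [271.4, 202.9])]
pink [(np.int32(661), [39, 33], [295.2, 245.7])]
```

View pics/c1.png

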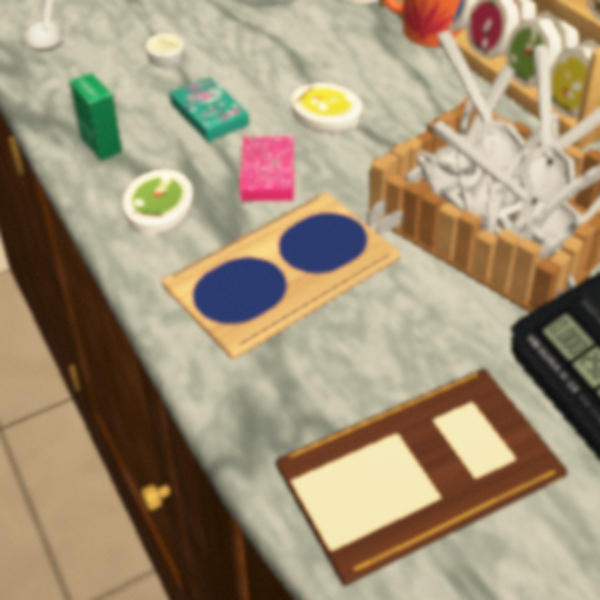

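View pics/c2.png

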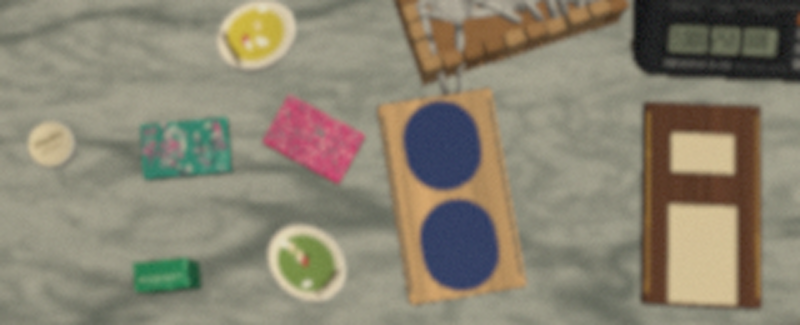

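```bash
cat > m.py <<'E'
from h import *
def avg(n,k=4):
    L=[shot(n) for _ in range(k)]; s=L[0]; s["img"]=np.mean([l["frame"].astype(float) for l in L],0).astype(np.uint8); return s
U=4
def sil(s,c,r,kind):
    """hull silhouette of the coloured blob nearest pixel c within r; kind: sat | white | blue | cream"""
    x,y=int(c[0]),int(c[1]); x0,y0=max(x-r,0),max(y-r,0)
    im=cv2.resize(s["img"][y0:y+r,x0:x+r],None,fx=U,fy=U,interpolation=cv2.INTER_CUBIC)
    h=cv2.cvtColor(im,cv2.COLOR_RGB2HSV); L=im.astype(int)
    H,S,V=[h[...,i].astype(int) for i in range(3)]
    if kind=="sat": m=S>95
    if kind=="blue": m=(L[...,2]-L[...,0]>15)&(S>75)
    if kind=="cream": m=(L.min(2)>125)
    if kind=="white":
        bg=np.median(L.reshape(-1,3),0); m=(L[...,0]-bg[0]>28)|(S>105)
    m=cv2.morphologyEx(m.astype(np.uint8),cv2.MORPH_OPEN,np.ones((5,5)))
    C=[k for k in cv2.findContours(m,cv2.RETR_EXTERNAL,cv2.CHAIN_APPROX_NONE)[0] if cv2.contourArea(k)>300]
    p=(r*U,r*U) if x>=r and y>=r else ((x-x0)*U,(y-y0)*U)
    C=max(C,key=lambda k:cv2.pointPolygonTest(k,p,True)); hu=cv2.convexHull(C)[:,0].astype(float)
    return (hu+.5)/U-.5+[x0,y0]
def cen(P):
    m=cv2.moments(P.astype(np.float32)); return np.array([m["m10"],m["m01"]])/m["m00"]
def ang(P):  # principal axis of a filled polygon, rad mod pi
    m=cv2.moments((P*1000).astype(np.float32)); return .5*np.arctan2(2*m["mu11"],m["mu20"]-m["mu02"])
E
cat > meas.py <<'E'
from m import *
a=avg("scene");b=avg("top")
T={"teal":((265,204),24,(244,249),26,"sat",.009),"round":((243,174),14,(190,247),14,"white",.0095),"carton":((208,208),27,(237,300),20,"sat",.0375),
"oval0":((239,249),26,(292,294),24,"white",.01),"oval1":((323,203),24,(272,204),24,"white",.01),"pink":((293,234),24,(296,246),26,"sat",.009),
"palF":((279,295),30,(354,288),26,"blue",.01),"palB":((322,271),28,(346,248),24,"blue",.01),"darkF":((342,395),50,(451,292),30,"cream",.01),"darkB":((397,370),30,(451,251),16,"cream",.01)}
va,vb=a["img"].copy(),b["img"].copy()
va=cv2.resize(va,None,fx=3,fy=3);vb=cv2.resize(vb,None,fx=3,fy=3)
for n,(pa,ra,pb,rb,k,z) in T.items():
    A,B=sil(a,pa,ra,k),sil(b,pb,rb,k)
    for v,P in((va,A),(vb,B)): cv2.polylines(v,[((P+.5)*3-.5).round().astype(np.int32)],True,(255,0,0))
    X,e=tri(a,cen(A),b,cen(B))
    PA,PB=plane(a,A,z)[:,:2],plane(b,B,z)[:,:2]
    f=lambda P:(np.sort(cv2.minAreaRect((P*1000).astype(np.float32))[1]).round(1))
    def ra_(P):
        q=cv2.boxPoints(cv2.minAreaRect((P*1000).astype(np.float32))); d=max(q[1]-q[0],q[2]-q[1],key=np.linalg.norm); return np.degrees(np.arctan2(d[1],d[0]))%180
    g=lambda P:np.degrees(ang(P))%180
    print(n,"tri",(X*1000).round(1),"gap",round(e*1000,1),"pl",(plane(a,cen(A),z)[0,:2]*1000).round(1),(plane(b,cen(B),z)[0,:2]*1000).round(1),"size",f(PA),f(PB),"rect",round(ra_(PA),1),round(ra_(PB),1),"mom",round(g(PA),1),round(g(PB),1))
w=np.zeros((600,800,3),np.uint8)
w[:300,:]=cv2.resize(vb[555:960,480:1470],(800,300)); w[300:,:]=cv2.resize(va[440:1290,520:1350],(800,300)) if 0 else 0
cv2.imwrite("pics/o1.png",vb[555:960,520:1320,::-1] if 0 else vb[555:960,540:1340,::-1]); cv2.imwrite("pics/o2.png",va[460:1060,560:1120,::-1])
E
python3 meas.py
```

```text
teal tri [553.6 286.4  14.3] gap 6.0 pl [553.3 293.6] [557.2 286.3] size [58.  99.7] [45.7 49.5] rect 94.1 4.0 mom 104.7 39.6
round tri [562.2 428.4  17.7] gap 0.1 pl [566.5 440.4] [563.5 430.7] size [42.8 45.8] [38.8 39.8] rect 49.1 89.6 mom 78.6 87.0
carton tri [437.7 312.3  37.8] gap 0.2 pl [437.7 312.8] [437.8 312.3] size [ 38.5 148.1] [26.9 57.8] rect 76.9 94.9 mom 78.9 93.4
oval0 tri [449.1 186.2  15.1] gap 0.9 pl [450.5 191.9] [449.8 186.4] size [73.2 80.9] [69.1 72.6] rect 99.3 89.8 mom 63.5 51.8
oval1 tri [666.3 233.3  18.4] gap 2.1 pl [671.1 243.3] [669.4 233.8] size [67.8 80.2] [62.9 66.9] rect 126.5 120.9 mom 104.7 115.4
pink tri [565.  181.3   7.8] gap 1.7 pl [563.6 180.3] [565.6 181. ] size [53.8 99.8] [52.9 82.1] rect 61.0 61.2 mom 61.6 61.1
palF tri [465.8  45.8   9.7] gap 0.9 pl [465.3  45.6] [466.3  45.7] size [66.4 80.1] [65.  78.1] rect 10.0 9.7 mom 6.5 8.9
palB tri [558.8  60.6   9.6] gap 0.8 pl [558.2  60.3] [559.2  60.5] size [66.3 79.9] [65.5 78. ] rect 10.0 8.4 mom 5.6 9.6
darkF tri [ 455.5 -177.5    9.5] gap 1.4 pl [ 454.6 -177.5] [ 456.1 -177.7] size [62.8 90.5] [60.  88.8] rect 177.3 177.2 mom 177.5 177.0
darkB tri [ 550.1 -181.9    9.7] gap 0.6 pl [ 549.6 -182. ] [ 550.3 -182. ] size [36.5 58.9] [34.4 55.7] rect 87.3 87.6 mom 87.3 87.6
```

View pics/o1.png

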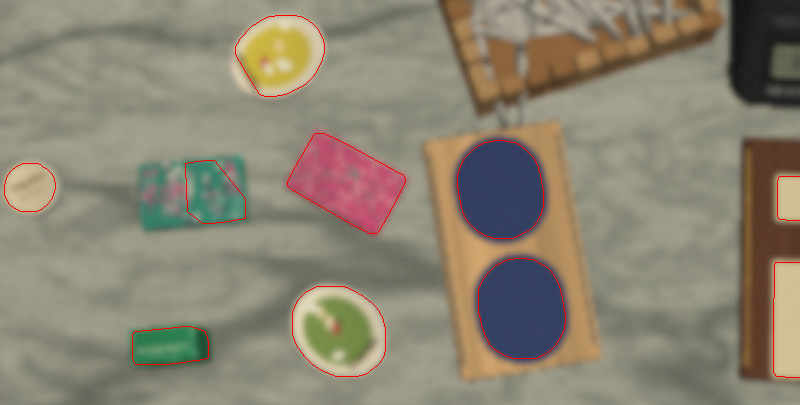

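View pics/o2.png

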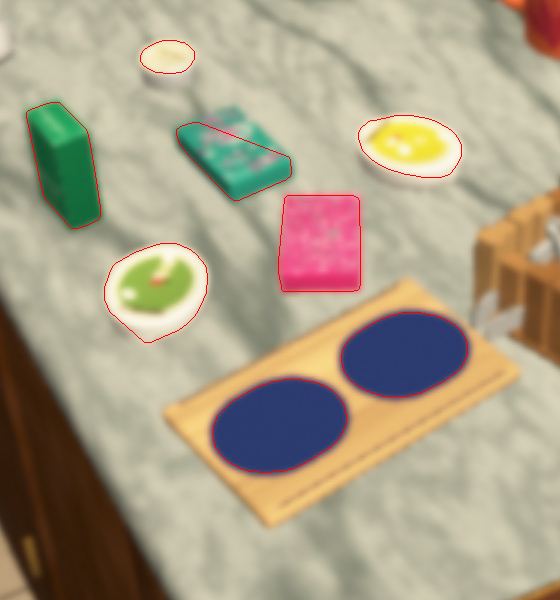

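The overlays show that the pads, carton and pink packet are outlined well. The teal packet (top px 244,249) and the oval tins are only partly outlined. I'll turn the wrist for the teal grasp first, then refine those outlines.

>>> {"fn": "send_rows", "kwargs": {
  "fingers": [-1,-1,-1,-1,-1,-1,-1,-1,-1,-1,-1],
  "slide": [
    [0,0,0],
    [0,0,0],
    [0,0,0],
    [0,0,0],
    [0,0,0],
    [0,0,0],
    [0,0,0],
    [0,0,0],
    [0,0,0],
    [0,0,0],
    [0,0,0]
  ],
  "rot": [
    [0,0,60],
    [0,0,60],
    [0,0,60],
    [0,0,60],
    [0,0,60],
    [0,0,60],
    [0,0,60],
    [0,0,60],
    [0,0,60],
    [0,0,60],
    [0,0,60]
  ]
}}

```text
time_s: 1.52
tool_pos: [0.2907, 0.5814, 0.1901]
tool_rot: [0.0, 0.685, 0.729, 0.0]
ft_force: [-0.1, -0.9, -0.8]
grip_width: 0.0869
finger_force: 0.0
```

```bash
cat >> m.py <<'E'
def gc(s,c,r,hx,hy):
    """GrabCut silhouette hull; box half sizes hx,hy px round c"""
    x,y=int(c[0]),int(c[1]); x0,y0=max(x-r,0),max(y-r,0)
    im=cv2.resize(s["img"][y0:y+r,x0:x+r,::-1],None,fx=U,fy=U,interpolation=cv2.INTER_CUBIC)
    im=cv2.cvtColor(im,cv2.COLOR_BGR2LAB); m=np.zeros(im.shape[:2],np.uint8)
    cv2.grabCut(im,m,(int((c[0]-hx-x0)*U),int((c[1]-hy-y0)*U),int(2*hx*U),int(2*hy*U)),np.zeros((1,65)),np.zeros((1,65)),6,cv2.GC_INIT_WITH_RECT)
    k=cv2.morphologyEx((m&1),cv2.MORPH_OPEN,np.ones((9,9)))
    C=max(cv2.findContours(k,cv2.RETR_EXTERNAL,cv2.CHAIN_APPROX_NONE)[0],key=cv2.contourArea)
    return (cv2.convexHull(C)[:,0].astype(float)+.5)/U-.5+[x0,y0]
E
cat > meas2.py <<'E'
from m import *
a=avg("scene");b=avg("top")
T={"teal":((265,204),30,23,18,(244,249),32,22,16,.009),"round":((243,175),20,13,12,(190,247),20,12,12,.0095),"oval0":((239,249),32,22,20,(292,294),32,21,20,.01),"oval1":((323,203),32,22,16,(272,204),32,20,18,.01)}
va,vb=[cv2.resize(s["img"],None,fx=4,fy=4) for s in(a,b)]
def rect(P):
    q=cv2.boxPoints(cv2.minAreaRect((P*1000).astype(np.float32))); d=max(q[1]-q[0],q[2]-q[1],key=np.linalg.norm); return np.degrees(np.arctan2(d[1],d[0]))%180
for n,(pa,ra,ax,ay,pb,rb,bx,by,z) in T.items():
    A,B=gc(a,pa,ra,ax,ay),gc(b,pb,rb,bx,by)
    for v,P in((va,A),(vb,B)): cv2.polylines(v,[((P+.5)*4-.5).round().astype(np.int32)],True,(255,0,0))
    X,e=tri(a,cen(A),b,cen(B)); PA,PB=plane(a,A,z)[:,:2],plane(b,B,z)[:,:2]
    sz=lambda P:np.sort(cv2.minAreaRect((P*1000).astype(np.float32))[1]).round(1)
    print(n,"tri",(X*1000).round(1),"gap",round(e*1000,1),"pl",(plane(a,cen(A),z)[0,:2]*1000).round(1),(plane(b,cen(B),z)[0,:2]*1000).round(1),"size",sz(PA),sz(PB),"rect",round(rect(PA),1),round(rect(PB),1),"mom",np.degrees(ang(PA)).round(1),np.degrees(ang(PB)).round(1))
w=np.zeros((600,800,3),np.uint8)
w[:,:400]=vb[760:1260,880:1213][:600,:400].repeat(1,0)[:0] if 0 else cv2.resize(vb[740:1260,700:1260],(400,600)); w[:,400:]=cv2.resize(va[600:1140,840:1400],(400,600))
cv2.imwrite("pics/o3.png",w[:,:,::-1])
print(arm.read_state()["joints"].round(2))
E
python3 meas2.py
```

```text
teal tri [557.8 301.9   8. ] gap 0.6 pl [557.  300.6] [558.  301.6] size [ 62.4 108.6] [57.2 86.7] rect 94.2 94.9 mom 89.6 -85.7
round tri [562.7 430.6   8.5] gap 1.5 pl [561.5 429.4] [563.3 430.2] size [46.4 74. ] [42.9 44.9] rect 58.2 89.7 mom 69.0 75.1
oval0 tri [449.5 187.   13.6] gap 1.0 pl [450.3 191. ] [450.2 187.1] size [74.4 85.4] [66.3 80.1] rect 96.7 45.0 mom 63.0 50.0
oval1 tri [666.9 235.9  14.1] gap 0.7 pl [670.1 240.7] [667.5 236.5] size [77.5 84. ] [68.4 75.8] rect 59.5 89.6 mom -86.2 -59.4
[-1.32  0.33  0.19  1.47 -0.06  1.34 -1.07]
```

View pics/o3.png

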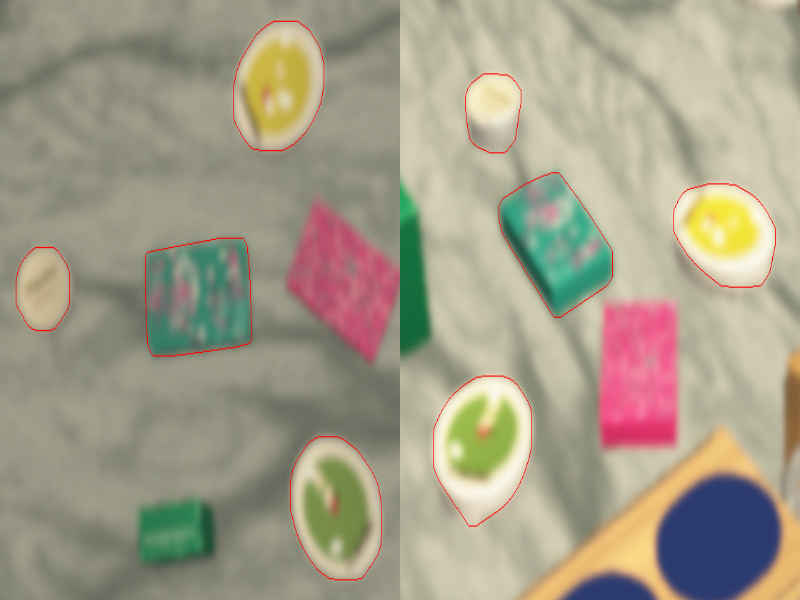

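```bash
cat > go.py <<'E'
import sys
from h import *
# args: groups x,y,z,phi (mm, deg) ; prints slide (m) and rot for each from the present pose
s=arm.read_state(); p=s["tool_pos"]; M=Q(s["tool_rot"]).as_matrix(); phi=np.degrees(np.arctan2(M[1,1],M[0,1]))
print("now",(p*1000).round(1),"phi",phi.round(2),"tilt",np.degrees(np.arccos(-M[2,2])).round(2),"q",s["joints"].round(2))
for a in sys.argv[1:]:
    x,y,z,f=map(float,a.split(",")); d=M.T@(np.array([x,y,z])/1000-p)
    t=R.from_euler("ZX",[f-90,180],degrees=True); # tool pointing down, y at angle f
    T=np.c_[[-np.sin(np.radians(f)),np.cos(np.radians(f)),0],[np.cos(np.radians(f)),np.sin(np.radians(f)),0],[0,0,-1]]
    r=R.from_matrix(M.T@T).as_rotvec(degrees=True); print(a,"slide",d.round(4).tolist(),"rot",r.round(2).tolist(),"rows",round(np.linalg.norm(d)/.0417,1),round(np.linalg.norm(r)/7.16,1))
E
python3 go.py 558,302,100,4.7 558,302,4,4.7
```

```text
now [290.8 581.3 190. ] phi 3.44 tilt 0.0 q [-1.32  0.33  0.19  1.47 -0.06  1.34 -1.07]
558,302,100,4.7 slide [-0.2948, 0.2499, 0.09] rot [-0.0, 0.0, -1.26] rows 9.5 0.2
558,302,4,4.7 slide [-0.2948, 0.2499, 0.186] rot [-0.0, 0.0, -1.26] rows 10.3 0.2
```

>>> {"fn": "send_rows", "kwargs": {
  "fingers": [-1,-1,-1,-1,-1,-1,-1,-1,-1,-1,-1,-1],
  "slide": [
    [-0.295,0.25,0.09],
    [-0.295,0.25,0.09],
    [-0.295,0.25,0.09],
    [-0.295,0.25,0.09],
    [-0.295,0.25,0.09],
    [-0.295,0.25,0.09],
    [-0.295,0.25,0.09],
    [-0.295,0.25,0.09],
    [-0.295,0.25,0.09],
    [-0.295,0.25,0.09],
    [-0.295,0.25,0.09],
    [-0.295,0.25,0.09]
  ],
  "rot": [
    [0,0,-1.3],
    [0,0,-1.3],
    [0,0,-1.3],
    [0,0,-1.3],
    [0,0,-1.3],
    [0,0,-1.3],
    [0,0,-1.3],
    [0,0,-1.3],
    [0,0,-1.3],
    [0,0,-1.3],
    [0,0,-1.3],
    [0,0,-1.3]
  ]
}}

```text
time_s: 2.92
tool_pos: [0.5588, 0.3, 0.0997]
tool_rot: [0.0, 0.679, 0.735, -0.0]
ft_force: [-0.1, 1.2, -0.2]
grip_width: 0.0874
finger_force: 0.0
```

```bash
python3 go.py 558,302,4,4.7
```

```text
now [558.8 300.   99.7] phi 4.54 tilt 0.05 q [-0.84  0.37  0.35  1.63 -0.14  1.16 -0.38]
558,302,4,4.7 slide [0.0021, -0.0006, 0.0957] rot [-0.02, 0.04, -0.16] rows 2.3 0.0
```

>>> {"fn": "send_rows", "kwargs": {
  "fingers": [-1,-1,-1,-1,-1,1,1,1,1,1,1,1],
  "slide": [
    [0,0,0.04],
    [0,0,0.07],
    [0,0,0.09],
    [0,0,0.096],
    [0,0,0.096],
    [0,0,0.096],
    [0,0,0.096],
    [0,0,0.096],
    [0,0,0.096],
    [0,0,0.096],
    [0,0,0.096],
    [0,0,0.096]
  ],
  "rot": [
    [0,0,0],
    [0,0,0],
    [0,0,0],
    [0,0,0],
    [0,0,0],
    [0,0,0],
    [0,0,0],
    [0,0,0],
    [0,0,0],
    [0,0,0],
    [0,0,0],
    [0,0,0]
  ]
}}

```text
time_s: 3.92
tool_pos: [0.5581, 0.3018, 0.0043]
tool_rot: [0.0, 0.677, 0.736, 0.0]
ft_force: [-0.4, 0.8, 0.4]
grip_width: 0.0481
finger_force: 0.0
```

```bash
python3 go.py 558,302,80,4.7 455.5,-177.5,120,87.3; python3 -c "
from h import *
s=shot('scene','g1');cv2.imwrite('pics/g1.png',cv2.resize(s['frame'][120:320,150:400,::-1],None,fx=2.5,fy=2.5))"
```

```text
now [558.1 301.8   4.3] phi 4.72 tilt 0.02 q [-0.83  0.47  0.33  1.71 -0.18  0.99 -0.35]
558,302,80,4.7 slide [0.0002, -0.0, -0.0757] rot [0.01, -0.01, 0.02] rows 1.8 0.0
455.5,-177.5,120,87.3 slide [-0.4692, -0.1416, -0.1158] rot [0.02, 0.0, -82.58] rows 12.1 11.5
```

View pics/g1.png

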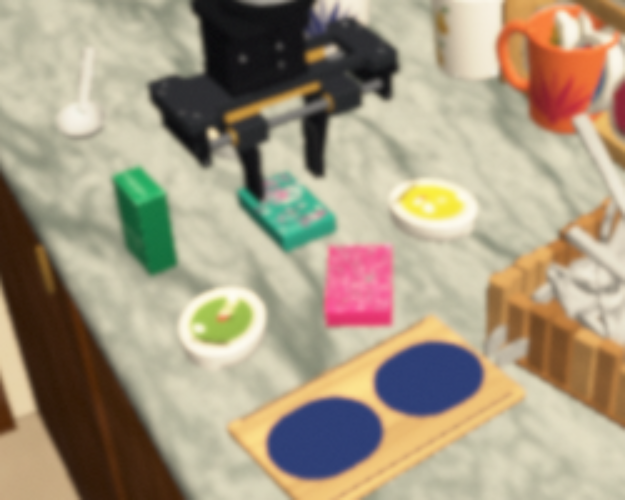

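```bash
python3 -c "
from h import *
for n in('scene','top'):
    s=shot(n); st=arm.read_state(); p=st['tool_pos']; M=Q(st['tool_rot']).as_matrix()
    P=[p,p+M[:,1]*.026,p-M[:,1]*.026,p-M[:,2]*.019,[.558,.302,.018]]
    print(n,proj(s,P).round(1).tolist(), ((proj(s,P)-[150,120])*2.5).round().tolist() if n=='scene' else '')
    if n=='top': cv2.imwrite('pics/g2.png',cv2.resize(s['frame'][180:330,160:400,::-1],None,fx=3,fy=3))
    print(st['grip_width'],st['finger_force'])
"
```

```text
scene [[264.6, 205.6], [274.9, 201.4], [254.0, 209.8], [263.9, 198.4], [264.0, 200.3]] [[286.0, 214.0], [312.0, 204.0], [260.0, 224.0], [285.0, 196.0], [285.0, 201.0]]
0.040332866173063954 0.0
top [[244.2, 249.3], [243.6, 238.5], [244.9, 260.2], [242.9, 248.1], [243.1, 248.4]] 
0.03662936983280084 0.0
```

View pics/g2.png

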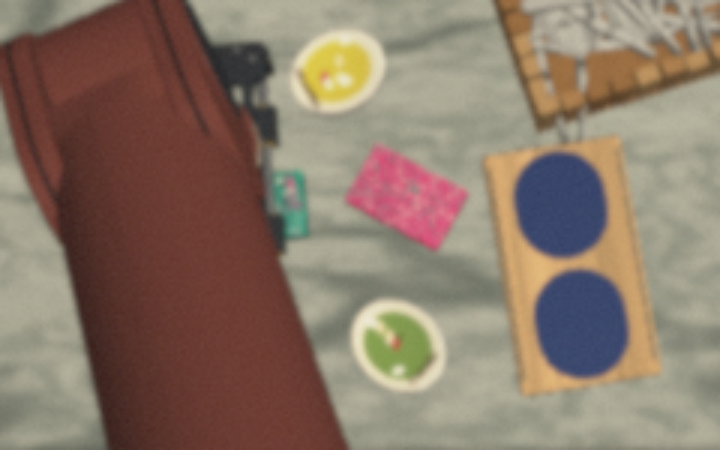

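The g1 picture shows the fingertips near px (258,195) and (315,178), about 28 mm above the packet's foot. The width fell to 36 mm with no contact, so the fingers are above the packet. I'll open them and compare tip heights at different openings.

```bash
python3 -c "
from h import *
s=shot('scene');np.save('t1.npy',s['frame']);print(arm.read_state()['grip_width'],arm.read_state()['ft_force'])"
```

```text
0.03232550006386412 [-0.9077009  -0.46857716 -0.47166107]
```

>>> {"fn": "send_rows", "kwargs": {
  "fingers": [-1,-1,-1,-1,-1,-1,-1,-1,-1],
  "slide": [
    [0,0,0],
    [0,0,0],
    [0,0,0],
    [0,0,0],
    [0,0,0],
    [0,0,0],
    [0,0,0],
    [0,0,0],
    [0,0,0]
  ],
  "rot": [
    [0,0,0],
    [0,0,0],
    [0,0,0],
    [0,0,0],
    [0,0,0],
    [0,0,0],
    [0,0,0],
    [0,0,0],
    [0,0,0]
  ]
}}

```text
time_s: 4.87
tool_pos: [0.5579, 0.3018, 0.0041]
tool_rot: [-0.0, 0.677, 0.736, -0.0]
ft_force: [0.0, -0.2, 0.3]
grip_width: 0.0827
finger_force: 0.0
```

```bash
python3 -c "
from h import *
s=shot('scene');np.save('t2.npy',s['frame']);st=arm.read_state();print(st['grip_width'],st['tool_pos'])
c=[cv2.resize(f[140:230,205:325],None,fx=5,fy=3.33*5/3.33,interpolation=cv2.INTER_CUBIC)[:,:400*2] for f in (np.load('t1.npy'),s['frame'])]
w=np.hstack([cv2.resize(x,(400,300)) for x in c]); 
cv2.imwrite('pics/t.png',cv2.resize(w,(800,300))[:,:,::-1])
p=st['tool_pos'];M=Q(st['tool_rot']).as_matrix()
for h in(0,.01,.02,.03): print(h,((proj(s,[p+M[:,1]*g+[0,0,h] for g in(.043,-.043,.02,-.02)])-[205,140])*[400/120,300/90]).round().tolist())
"
```

```text
0.0841210034538384 [0.55797557 0.30173363 0.00405927]
0 [[255.0, 196.0], [140.0, 242.0], [225.0, 208.0], [172.0, 229.0]]
0.01 [[254.0, 184.0], [139.0, 229.0], [224.0, 196.0], [170.0, 217.0]]
0.02 [[253.0, 171.0], [137.0, 217.0], [223.0, 183.0], [169.0, 204.0]]
0.03 [[253.0, 158.0], [135.0, 204.0], [222.0, 170.0], [168.0, 191.0]]
```

View pics/t.png

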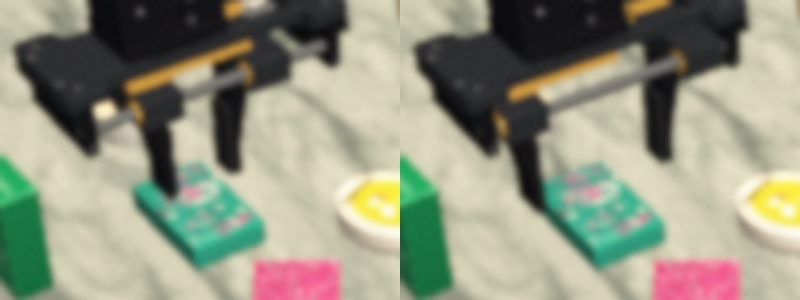

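```bash
python3 -c "
from h import *
a=shot('scene');b=shot('top')
M=Q([0,.2298,.9732,0]).as_matrix();p=np.array([.2906,.5808,.1892])
for n,s in(('a',a),('b',b)):
  for h in(0,.03): print(n,h,proj(s,[p+[0,0,h],p+[0,0,h]+M[:,1]*.0435,p+[0,0,h]-M[:,1]*.0435]).round(1).tolist())
z=np.load('s0.npz');c=cv2.resize(z['a'][0:120,0:120,::-1],(400,400),interpolation=cv2.INTER_CUBIC);d=cv2.resize(z['b'][320:440,0:120,::-1],(400,400),interpolation=cv2.INTER_CUBIC)
cv2.imwrite('pics/u.png',np.hstack([c,d]))
"
```

```text
a 0 [[84.4, 104.0], [90.2, 94.9], [78.2, 113.6]]
a 0.03 [[79.8, 90.2], [85.9, 81.4], [73.3, 99.6]]
b 0 [[80.4, 374.4], [61.1, 364.0], [99.9, 384.8]]
b 0.03 [[72.4, 376.1], [52.6, 365.4], [92.5, 386.9]]
```

View pics/u.png

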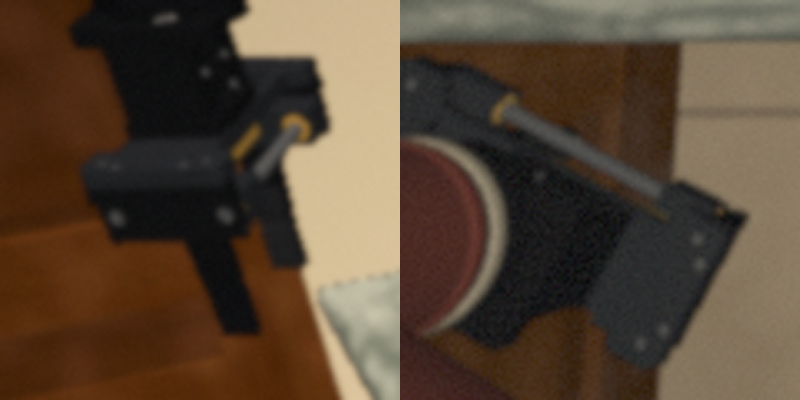

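The tips are about 29 mm behind the stated TCP in every view (scene px (72,99) and (87,80) at the start pose). I'll lower carefully by that offset while watching the force.

>>> {"fn": "send_rows", "kwargs": {
  "fingers": [-1,-1,-1,-1,-1,-1],
  "slide": [
    [0,0,0.005],
    [0,0,0.01],
    [0,0,0.015],
    [0,0,0.02],
    [0,0,0.024],
    [0,0,0.024]
  ],
  "rot": [
    [0,0,0],
    [0,0,0],
    [0,0,0],
    [0,0,0],
    [0,0,0],
    [0,0,0]
  ]
}}

```text
time_s: 5.52
tool_pos: [0.5572, 0.3013, -0.0213]
tool_rot: [-0.0, 0.677, 0.736, -0.001]
ft_force: [-0.3, 0.4, -0.1]
grip_width: 0.0873
finger_force: 0.0
```

>>> {"fn": "send_rows", "kwargs": {
  "fingers": [1,1,1,1,1,1,1,1,1,1],
  "slide": [
    [0,0,0],
    [0,0,0],
    [0,0,0],
    [0,0,0],
    [0,0,0],
    [0,0,0],
    [0,0,0],
    [0,0,0],
    [0,0,0],
    [0,0,0]
  ],
  "rot": [
    [0,0,0],
    [0,0,0],
    [0,0,0],
    [0,0,0],
    [0,0,0],
    [0,0,0],
    [0,0,0],
    [0,0,0],
    [0,0,0],
    [0,0,0]
  ]
}}

```text
time_s: 6.35
tool_pos: [0.558, 0.3018, -0.0198]
tool_rot: [-0.0, 0.677, 0.736, 0.0]
ft_force: [-0.5, -0.5, 2.0]
grip_width: 0.0513
finger_force: 30.0
```

```bash
python3 go.py 558,302,80,4.7 455.5,-177.5,80,87.3
```

```text
now [558.  301.8 -19.8] phi 4.72 tilt 0.01 q [-0.82  0.5   0.32  1.73 -0.19  0.95 -0.34]
558,302,80,4.7 slide [0.0002, 0.0, -0.0998] rot [0.0, -0.0, 0.02] rows 2.4 0.0
455.5,-177.5,80,87.3 slide [-0.4692, -0.1416, -0.0999] rot [0.01, -0.0, -82.58] rows 12.0 11.5
```

>>> {"fn": "send_rows", "kwargs": {
  "fingers": [1,1,1,1,1,1,1,1,1,1,1,1],
  "slide": [
    [0,0,-0.03],
    [0,0,-0.07],
    [0,0,-0.11],
    [-0.03,-0.015,-0.14],
    [-0.07,-0.03,-0.15],
    [-0.11,-0.045,-0.15],
    [-0.15,-0.06,-0.15],
    [-0.19,-0.075,-0.15],
    [-0.23,-0.085,-0.15],
    [-0.27,-0.095,-0.15],
    [-0.31,-0.105,-0.15],
    [-0.35,-0.115,-0.15]
  ],
  "rot": [
    [0,0,0],
    [0,0,0],
    [0,0,0],
    [0,0,-7],
    [0,0,-14],
    [0,0,-21],
    [0,0,-28],
    [0,0,-35],
    [0,0,-42],
    [0,0,-49],
    [0,0,-56],
    [0,0,-63]
  ]
}}

```text
time_s: 7.35
tool_pos: [0.4745, -0.0409, 0.1302]
tool_rot: [0.0, 0.204, 0.979, 0.0]
ft_force: [1.6, -0.4, -0.6]
grip_width: 0.0517
finger_force: 30.0
```

```bash
python3 go.py 455.5,-177.5,130,87.3 455.5,-177.5,0,87.3
```

```text
now [474.5 -40.9 130.2] phi 66.49 tilt 0.04 q [-0.49  0.01  0.49  1.97 -0.    1.16  1.16]
455.5,-177.5,130,87.3 slide [-0.037, -0.1329, 0.0002] rot [0.03, 0.03, -20.81] rows 3.3 2.9
455.5,-177.5,0,87.3 slide [-0.037, -0.133, 0.1302] rot [0.03, 0.03, -20.81] rows 4.5 2.9
```

>>> {"fn": "send_rows", "kwargs": {
  "fingers": [1,1,1,1,1,1,1,1,1,1],
  "slide": [
    [-0.01,-0.04,0],
    [-0.021,-0.08,0],
    [-0.032,-0.115,0],
    [-0.035,-0.126,0],
    [-0.035,-0.126,0.03],
    [-0.035,-0.126,0.07],
    [-0.035,-0.126,0.1],
    [-0.035,-0.126,0.11],
    [-0.035,-0.126,0.11],
    [-0.035,-0.126,0.11]
  ],
  "rot": [
    [0,0,-7],
    [0,0,-14],
    [0,0,-19.6],
    [0,0,-19.6],
    [0,0,-19.6],
    [0,0,-19.6],
    [0,0,-19.6],
    [0,0,-19.6],
    [0,0,-19.6],
    [0,0,-19.6]
  ]
}}

```text
time_s: 8.18
tool_pos: [0.4567, -0.1686, 0.0209]
tool_rot: [-0.0, 0.037, 0.999, -0.0]
ft_force: [0.6, -0.1, 1.2]
grip_width: 0.0517
finger_force: 30.0
```

```bash
python3 go.py 455.5,-177.5,-8.5,87.3
```

```text
now [ 456.7 -168.6   20.9] phi 85.78 tilt 0.03 q [-0.31  0.19  0.62  2.07 -0.14  0.92  1.89]
455.5,-177.5,-8.5,87.3 slide [0.0006, -0.009, 0.0294] rot [-0.03, -0.01, -1.52] rows 0.7 0.2
```

>>> {"fn": "send_rows", "kwargs": {
  "fingers": [1,1,1,1,1,1],
  "slide": [
    [0,-0.005,0],
    [0.0006,-0.009,0.005],
    [0.0006,-0.009,0.015],
    [0.0006,-0.009,0.023],
    [0.0006,-0.009,0.0275],
    [0.0006,-0.009,0.0275]
  ],
  "rot": [
    [0,0,-1.5],
    [0,0,-1.5],
    [0,0,-1.5],
    [0,0,-1.5],
    [0,0,-1.5],
    [0,0,-1.5]
  ]
}}

```text
time_s: 8.68
tool_pos: [0.4543, -0.1768, -0.0086]
tool_rot: [-0.001, 0.024, 1.0, 0.0]
ft_force: [-0.1, -0.1, -0.2]
grip_width: 0.0515
finger_force: 30.0
```

```bash
python3 go.py 455.5,-177.5,-9,87.3; python3 -c "
from h import *
print(arm.read_state()['ft_force'])"
```

```text
now [ 454.3 -176.8   -8.6] phi 87.28 tilt 0.11 q [-0.27  0.24  0.61  2.09 -0.18  0.86  1.97]
455.5,-177.5,-9,87.3 slide [-0.0012, -0.0006, 0.0004] rot [0.0, -0.11, -0.02] rows 0.0 0.0
[-0.07506379 -0.08599835 -0.17215528]
```

>>> {"fn": "send_rows", "kwargs": {
  "fingers": [1,1,1,-1,-1,-1,-1,-1,-1,-1],
  "slide": [
    [0,0,0],
    [0,0,0],
    [0,0,0.001],
    [0,0,0.001],
    [0,0,0.001],
    [0,0,0.001],
    [0,0,0.001],
    [0,0,-0.03],
    [0,0,-0.07],
    [0,0,-0.11]
  ],
  "rot": [
    [0,0,0],
    [0,0,0],
    [0,0,0],
    [0,0,0],
    [0,0,0],
    [0,0,0],
    [0,0,0],
    [0,0,0],
    [0,0,0],
    [0,0,0]
  ]
}}

```text
time_s: 9.52
tool_pos: [0.454, -0.1775, 0.1034]
tool_rot: [-0.001, 0.024, 1.0, -0.0]
ft_force: [1.6, -0.3, -0.5]
grip_width: 0.0851
finger_force: 0.0
```

```bash
python3 go.py 562.5,430.5,100,87.3 562.5,430.5,100,20
```

```text
now [ 454.  -177.5  103.4] phi 87.25 tilt 0.15 q [-0.34  0.06  0.65  1.99 -0.04  1.11  1.85]
562.5,430.5,100,87.3 slide [-0.0792, 0.6125, 0.0027] rot [-0.04, -0.14, -0.05] rows 14.8 0.0
562.5,430.5,100,20 slide [-0.0792, 0.6125, 0.0027] rot [-0.12, -0.1, 67.25] rows 14.8 9.4
```

>>> {"fn": "send_rows", "kwargs": {
  "fingers": [-1,-1,-1,-1,-1,-1,-1,-1,-1,-1,-1,-1],
  "slide": [
    [-0.005,0.04,0],
    [-0.01,0.08,0],
    [-0.015,0.12,0],
    [-0.02,0.16,0],
    [-0.025,0.2,0],
    [-0.03,0.24,0],
    [-0.036,0.28,0],
    [-0.041,0.32,0],
    [-0.046,0.36,0],
    [-0.051,0.4,0],
    [-0.057,0.44,0],
    [-0.062,0.48,0]
  ],
  "rot": [
    [0,0,0],
    [0,0,0],
    [0,0,0],
    [0,0,0],
    [0,0,0],
    [0,0,0],
    [0,0,0],
    [0,0,0],
    [0,0,0],
    [0,0,0],
    [0,0,0],
    [0,0,0]
  ]
}}

```text
time_s: 10.52
tool_pos: [0.5399, 0.3013, 0.1025]
tool_rot: [0.0, 0.024, 1.0, 0.0]
ft_force: [0.9, -0.5, -0.2]
grip_width: 0.0869
finger_force: 0.0
```

```bash
python3 go.py 562.5,430.5,100,87.3; cat > chk.py <<'E'
from m import *
import sys
def rect(P):
    q=cv2.boxPoints(cv2.minAreaRect((P*1000).astype(np.float32))); d=max(q[1]-q[0],q[2]-q[1],key=np.linalg.norm); return np.degrees(np.arctan2(d[1],d[0]))%180
def look(a,b,X,z,ha,hb,tag=None):
    pa,pb=proj(a,[X])[0],proj(b,[X])[0]
    A=gc(a,pa,int(max(ha)*1.6),*ha); B=gc(b,pb,int(max(hb)*1.6),*hb)
    Y,e=tri(a,cen(A),b,cen(B)); PA,PB=plane(a,A,z)[:,:2],plane(b,B,z)[:,:2]
    print(tag,"tri",(Y*1000).round(1),"gap",round(e*1000,1),"pl",(plane(a,cen(A),z)[0,:2]*1000).round(1),(plane(b,cen(B),z)[0,:2]*1000).round(1),"rect",round(rect(PA),1),round(rect(PB),1),"mom",np.degrees(ang(PA)).round(1),np.degrees(ang(PB)).round(1))
    return A,B
E
python3 - <<'E'
from chk import *
a=avg("scene",3);b=avg("top",3)
A,B=look(a,b,[.4555,-.1775,.019],.019,(38,34),(18,24),"teal")
va,vb=[cv2.resize(s["img"],None,fx=4,fy=4) for s in(a,b)]
for v,P in((va,A),(vb,B)): cv2.polylines(v,[((P+.5)*4-.5).round().astype(np.int32)],True,(255,0,0))
w=np.hstack([va[1400:1760,1180:1600],vb[920:1280,1640:2000]]); cv2.imwrite("pics/p1.png",w[:,:,::-1])
E
```

```text
now [539.9 301.3 102.5] phi 87.29 tilt 0.01 q [-0.81  0.33  0.29  1.67 -0.1   1.16  1.02]
562.5,430.5,100,87.3 slide [-0.0164, 0.1301, 0.0026] rot [0.01, 0.0, -0.01] rows 3.1 0.0
teal tri [ 455.7 -177.2   13.6] gap 0.8 pl [ 453.4 -179.9] [ 455.8 -176. ] rect 177.3 177.2 mom 0.3 -3.2
```

View pics/p1.png

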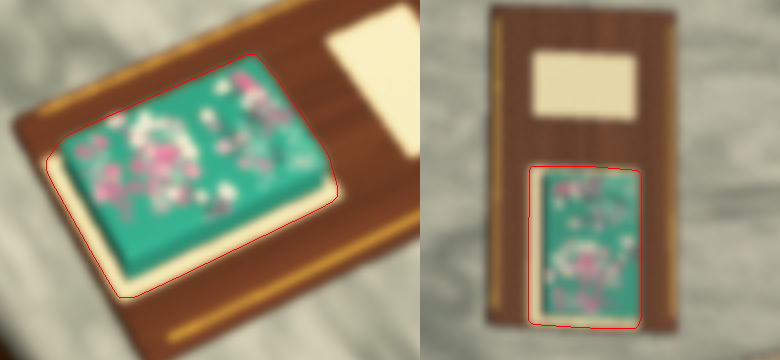

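```bash
cat >> chk.py <<'E'
def hue(s,c,r,lo,hi,smin=60):
    x0,y0=int(c[0])-r,int(c[1])-r; im=cv2.resize(s["img"][y0:y0+2*r,x0:x0+2*r],None,fx=U,fy=U,interpolation=cv2.INTER_CUBIC)
    m=cv2.inRange(cv2.cvtColor(im,cv2.COLOR_RGB2HSV),(lo,smin,25),(hi,255,255)); m=cv2.morphologyEx(m,cv2.MORPH_OPEN,np.ones((5,5)))
    C=[k for k in cv2.findContours(m,cv2.RETR_EXTERNAL,cv2.CHAIN_APPROX_NONE)[0] if cv2.contourArea(k)>150]
    return (cv2.convexHull(np.vstack(C))[:,0].astype(float)+.5)/U-.5+[x0,y0]
def lookh(a,b,X,z,ra,rb,lo,hi,tag,smin=60):
    A,B=hue(a,proj(a,[X])[0],ra,lo,hi,smin),hue(b,proj(b,[X])[0],rb,lo,hi,smin); Y,e=tri(a,cen(A),b,cen(B)); PA,PB=plane(a,A,z)[:,:2],plane(b,B,z)[:,:2]
    print(tag,"tri",(Y*1000).round(1),"gap",round(e*1000,1),"pl",(plane(a,cen(A),z)[0,:2]*1000).round(1),(plane(b,cen(B),z)[0,:2]*1000).round(1),"rect",round(rect(PA),1),round(rect(PB),1),"size",cv2.minAreaRect((PB*1000).astype(np.float32))[1])
    return A,B
E
python3 - <<'E'
from chk import *
a=avg("scene",3);b=avg("top",3)
lookh(a,b,[.4555,-.1775,.019],.019,36,24,70,100,"teal")
lookh(a,b,[.4555,-.1775,.019],.019,36,24,72,98,"teal",90)
E
```

```text
teal tri [ 456.  -178.5   21.8] gap 1.2 pl [ 456.4 -176.9] [ 456.7 -179.4] rect 177.2 177.1 size (52.59302520751953, 79.56285095214844)
teal tri [ 455.6 -180.    24.3] gap 2.4 pl [ 456.4 -176.9] [ 457.1 -181.8] rect 177.2 177.6 size (52.33854675292969, 77.1607437133789)
```

>>> {"fn": "send_rows", "kwargs": {
  "fingers": [-1,-1,-1,-1,-1,-1,-1,-1],
  "slide": [
    [-0.005,0.04,0],
    [-0.01,0.08,0],
    [-0.015,0.12,0],
    [-0.0164,0.13,0.02],
    [-0.0164,0.13,0.06],
    [-0.0164,0.13,0.1],
    [-0.0164,0.13,0.118],
    [-0.0164,0.13,0.118]
  ],
  "rot": [
    [0,0,0],
    [0,0,0],
    [0,0,0],
    [0,0,0],
    [0,0,0],
    [0,0,0],
    [0,0,0],
    [0,0,0]
  ]
}}

```text
time_s: 11.78
tool_pos: [0.5592, 0.4256, -0.0212]
tool_rot: [-0.003, 0.024, 1.0, -0.003]
ft_force: [-0.7, -1.6, -0.7]
grip_width: 0.0867
finger_force: 0.0
```

```bash
python3 go.py 562.5,430.5,-19.5,87.3
```

```text
now [559.2 425.6 -21.2] phi 87.28 tilt 0.51 q [-0.88  0.62  0.23  1.52 -0.16  1.03  0.92]
562.5,430.5,-19.5,87.3 slide [-0.0031, 0.005, -0.0018] rot [-0.36, -0.36, -0.02] rows 0.1 0.1
```

>>> {"fn": "send_rows", "kwargs": {
  "fingers": [-1,-1],
  "slide": [
    [0,0,0],
    [0,0,0]
  ],
  "rot": [
    [0,0,0],
    [0,0,0]
  ]
}}

```text
time_s: 11.95
tool_pos: [0.5637, 0.429, -0.0132]
tool_rot: [0.001, 0.024, 1.0, 0.001]
ft_force: [0.7, 0.3, 1.1]
grip_width: 0.087
finger_force: 0.0
```

```bash
python3 go.py 562.5,430.5,-19.5,87.3
```

```text
now [563.7 429.  -13.2] phi 87.26 tilt 0.16 q [-0.88  0.61  0.23  1.52 -0.16  1.03  0.92]
562.5,430.5,-19.5,87.3 slide [0.0013, 0.0014, 0.0063] rot [0.11, 0.12, -0.04] rows 0.2 0.0
```

>>> {"fn": "send_rows", "kwargs": {
  "fingers": [-1,1,1,1,1,1,1,1,1,1,1,1],
  "slide": [
    [0,0,0.005],
    [0,0,0.005],
    [0,0,0.005],
    [0,0,0.005],
    [0,0,0.005],
    [0,0,0.005],
    [0,0,0.005],
    [0,0,0.005],
    [0,0,0.005],
    [0,0,0.005],
    [0,0,0.005],
    [0,0,0.005]
  ],
  "rot": [
    [0,0,0],
    [0,0,0],
    [0,0,0],
    [0,0,0],
    [0,0,0],
    [0,0,0],
    [0,0,0],
    [0,0,0],
    [0,0,0],
    [0,0,0],
    [0,0,0],
    [0,0,0]
  ]
}}

```text
time_s: 12.95
tool_pos: [0.5624, 0.4283, -0.0204]
tool_rot: [0.0, 0.024, 1.0, -0.0]
ft_force: [-0.5, -0.5, 0.3]
grip_width: 0.0434
finger_force: 30.0
```

```bash
python3 go.py 456,-178,130,87.3
```

```text
now [562.4 428.3 -20.4] phi 87.29 tilt 0.01 q [-0.88  0.62  0.23  1.52 -0.16  1.02  0.92]
456,-178,130,87.3 slide [0.0776, -0.6107, -0.1504] rot [-0.01, 0.0, -0.01] rows 15.2 0.0
```

>>> {"fn": "send_rows", "kwargs": {
  "fingers": [1,1,1,1,1,1,1,1,1,1,1,1],
  "slide": [
    [0,0,-0.03],
    [0,0,-0.07],
    [0,0,-0.11],
    [0.005,-0.03,-0.135],
    [0.01,-0.07,-0.15],
    [0.015,-0.11,-0.15],
    [0.02,-0.15,-0.15],
    [0.025,-0.19,-0.15],
    [0.03,-0.23,-0.15],
    [0.035,-0.27,-0.15],
    [0.04,-0.31,-0.15],
    [0.045,-0.35,-0.15]
  ],
  "rot": [
    [0,0,0],
    [0,0,0],
    [0,0,0],
    [0,0,0],
    [0,0,0],
    [0,0,0],
    [0,0,0],
    [0,0,0],
    [0,0,0],
    [0,0,0],
    [0,0,0],
    [0,0,0]
  ]
}}

```text
time_s: 13.95
tool_pos: [0.5002, 0.0791, 0.1297]
tool_rot: [0.0, 0.024, 1.0, 0.0]
ft_force: [0.8, -1.3, 0.3]
grip_width: 0.0431
finger_force: 30.0
```

>>> {"fn": "send_rows", "kwargs": {
  "fingers": [1,1,1,1,1,1,1,1,1,1,1,1],
  "slide": [
    [0.005,-0.04,0],
    [0.01,-0.08,0],
    [0.015,-0.12,0],
    [0.02,-0.16,0],
    [0.025,-0.2,0],
    [0.03,-0.24,0],
    [0.033,-0.26,0.02],
    [0.033,-0.261,0.05],
    [0.033,-0.261,0.08],
    [0.033,-0.261,0.1],
    [0.033,-0.261,0.1],
    [0.033,-0.261,0.1]
  ],
  "rot": [
    [0,0,0],
    [0,0,0],
    [0,0,0],
    [0,0,0],
    [0,0,0],
    [0,0,0],
    [0,0,0],
    [0,0,0],
    [0,0,0],
    [0,0,0],
    [0,0,0],
    [0,0,0]
  ]
}}

```text
time_s: 14.95
tool_pos: [0.4548, -0.1784, 0.0294]
tool_rot: [-0.001, 0.024, 1.0, -0.0]
ft_force: [0.4, 0.2, 1.2]
grip_width: 0.0431
finger_force: 30.0
```

```bash
python3 go.py 456,-178,8.5,87.3
```

```text
now [ 454.8 -178.4   29.4] phi 87.26 tilt 0.12 q [-0.32  0.18  0.66  2.06 -0.14  0.95  1.94]
456,-178,8.5,87.3 slide [-0.0012, 0.0004, 0.0209] rot [-0.02, -0.12, -0.04] rows 0.5 0.0
```

>>> {"fn": "send_rows", "kwargs": {
  "fingers": [1,1,1,1,1,1],
  "slide": [
    [-0.0012,0.0004,0.008],
    [-0.0012,0.0004,0.014],
    [-0.0012,0.0004,0.018],
    [-0.0012,0.0004,0.0205],
    [-0.0012,0.0004,0.0205],
    [-0.0012,0.0004,0.0205]
  ],
  "rot": [
    [0,0,0],
    [0,0,0],
    [0,0,0],
    [0,0,0],
    [0,0,0],
    [0,0,0]
  ]
}}

```text
time_s: 15.45
tool_pos: [0.4568, -0.1779, 0.0092]
tool_rot: [0.0, 0.024, 1.0, -0.0]
ft_force: [1.1, -0.6, -0.4]
grip_width: 0.0435
finger_force: 30.0
```

```bash
python3 go.py 456,-178,8.1,87.3; python3 -c "
from h import *
print(arm.read_state()['ft_force'])"
```

```text
now [ 456.8 -177.9    9.2] phi 87.29 tilt 0.01 q [-0.31  0.22  0.65  2.07 -0.17  0.9   1.96]
456,-178,8.1,87.3 slide [0.0008, -0.0001, 0.0011] rot [-0.0, 0.0, -0.01] rows 0.0 0.0
[ 1.09396604 -0.61040118 -0.40083651]
```

>>> {"fn": "send_rows", "kwargs": {
  "fingers": [1,1,-1,-1,-1,-1,-1,-1,-1,-1,-1,-1],
  "slide": [
    [0.0004,0,0.001],
    [0.0004,0,0.001],
    [0.0004,0,0.001],
    [0.0004,0,0.001],
    [0.0004,0,0.001],
    [0.0004,0,0.001],
    [0,0,-0.03],
    [0,0,-0.07],
    [0,0,-0.11],
    [0,0.04,-0.13],
    [0,0.08,-0.13],
    [0,0.12,-0.13]
  ],
  "rot": [
    [0,0,0],
    [0,0,0],
    [0,0,0],
    [0,0,0],
    [0,0,0],
    [0,0,0],
    [0,0,0],
    [0,0,0],
    [0,0,0],
    [0,0,0],
    [0,0,0],
    [0,0,0]
  ]
}}

```text
time_s: 16.45
tool_pos: [0.4635, -0.0571, 0.1412]
tool_rot: [0.002, 0.025, 1.0, 0.001]
ft_force: [1.5, 1.9, -0.7]
grip_width: 0.0862
finger_force: 0.0
```

```bash
python3 go.py 437.7,312.3,130,94; python3 - <<'E'
from chk import *
a=avg("scene",3);b=avg("top",3)
for th in (20,35):
  P=[]
  for s,r in((a,13),(b,11)):
    c=proj(s,[[.456,-.178,.045]])[0]; x0,y0=int(c[0])-r,int(c[1])-r
    im=cv2.resize(s["img"][y0:y0+2*r,x0:x0+2*r],None,fx=4,fy=4,interpolation=cv2.INTER_CUBIC)
    P.append(None)
# outline by rays: lid is cream on teal
from chk import *
A=gc(a,proj(a,[[.456,-.178,.0375]])[0],26,17,17);B=gc(b,proj(b,[[.456,-.178,.0375]])[0],20,12,12)
X,e=tri(a,cen(A),b,cen(B));print(X.round(4),e.round(4),plane(a,cen(A),.0375).round(4),plane(b,cen(B),.0375).round(4))
va,vb=[cv2.resize(s["img"],None,fx=4,fy=4) for s in(a,b)]
for v,P in((va,A),(vb,B)): cv2.polylines(v,[((P+.5)*4-.5).round().astype(np.int32)],True,(255,0,0))
cv2.imwrite("pics/p2.png",np.hstack([va[1400:1760,1180:1600],vb[920:1280,1640:2000]])[:,:,::-1])
E
```

```text
now [463.5 -57.1 141.2] phi 87.15 tilt 0.25 q [-0.51 -0.04  0.53  1.98  0.02  1.18  1.54]
437.7,312.3,130,94 slide [0.0442, 0.3676, 0.0115] rot [0.06, 0.25, -6.85] rows 8.9 1.0Traceback (most recent call last):
  File "<stdin>", line 11, in <module>
  File "m.py", line 32, in gc
    C=max(cv2.findContours(k,cv2.RETR_EXTERNAL,cv2.CHAIN_APPROX_NONE)[0],key=cv2.contourArea)
ValueError: max() iterable argument is empty
```

>>> {"fn": "send_rows", "kwargs": {
  "fingers": [-1,-1,-1,-1,-1,-1,-1,-1,-1,-1,-1,-1],
  "slide": [
    [0.005,0.04,0],
    [0.01,0.08,0],
    [0.015,0.12,0],
    [0.02,0.16,0],
    [0.025,0.2,0],
    [0.03,0.24,0],
    [0.034,0.28,0.01],
    [0.039,0.32,0.01],
    [0.0425,0.35,0.01],
    [0.044,0.367,0.01],
    [0.044,0.367,0.01],
    [0.044,0.367,0.01]
  ],
  "rot": [
    [0,0,-3],
    [0,0,-6.8],
    [0,0,-6.8],
    [0,0,-6.8],
    [0,0,-6.8],
    [0,0,-6.8],
    [0,0,-6.8],
    [0,0,-6.8],
    [0,0,-6.8],
    [0,0,-6.8],
    [0,0,-6.8],
    [0,0,-6.8]
  ]
}}

```text
time_s: 17.75
tool_pos: [0.4366, 0.3096, 0.1286]
tool_rot: [-0.0, -0.035, 0.999, -0.001]
ft_force: [0.8, 0.1, 0.3]
grip_width: 0.0872
finger_force: 0.0
```

```bash
python3 go.py 437.7,312.3,1,94; python3 - <<'E'
from chk import *
a=avg("scene",4);b=avg("top",4)
# cream lid of the round tin against teal: unsaturated bright pixels
for z,h in((.047,.047),):
  P=[]
  for s,r in((a,14),(b,11)):
    c=proj(s,[[.456,-.178,.045]])[0]; x0,y0=int(c[0])-r,int(c[1])-r
    im=cv2.resize(s["img"][y0:y0+2*r,x0:x0+2*r],None,fx=4,fy=4,interpolation=cv2.INTER_CUBIC).astype(int)
    m=((im[...,0]>150)&(im[...,0]>im[...,2]-5)&(im[...,1]-im[...,0]<20)&(im[...,0]-im[...,1]<45)).astype(np.uint8)
    m=cv2.morphologyEx(m,cv2.MORPH_OPEN,np.ones((13,13)))
    C=max(cv2.findContours(m,0,1)[0],key=cv2.contourArea); H=(cv2.convexHull(C)[:,0].astype(float)+.5)/4-.5+[x0,y0]
    W=plane(s,H,.047)[:,:2]*1000; print(cen(H).round(1),(plane(s,cen(H),.047)*1000).round(1),(plane(s,cen(H),.038)*1000).round(1),cv2.minAreaRect(W.astype(np.float32))[1])
    P.append(cen(H))
  print(tri(a,P[0],b,P[1]))
E
```

```text
now [436.6 309.6 128.6] phi 94.04 tilt 0.08 q [-0.87  0.14  0.19  1.83 -0.03  1.17  0.97]
437.7,312.3,1,94 slide [-0.0013, 0.0028, 0.1276] rot [-0.08, -0.02, 0.04] rows 3.1 0.0
[342.8 381.2] [[ 454.3 -178.4   47. ]] [[ 457.7 -173.5   38. ]] (45.3901252746582, 39.47673034667969)
[454.9 290.6] [[ 455.8 -178.3   47. ]] [[ 456.3 -180.6   38. ]] (42.69907760620117, 43.788543701171875)
(array([ 0.45520545, -0.17820743,  0.04627597]), np.float64(0.0012938397656614368))
```

>>> {"fn": "send_rows", "kwargs": {
  "fingers": [-1,-1,-1,-1,-1,-1,1,1,1,1,1,1],
  "slide": [
    [-0.001,0.002,0.03],
    [-0.001,0.002,0.07],
    [-0.001,0.002,0.105],
    [-0.001,0.002,0.127],
    [-0.001,0.002,0.127],
    [-0.001,0.002,0.127],
    [-0.001,0.002,0.127],
    [-0.001,0.002,0.127],
    [-0.001,0.002,0.127],
    [-0.001,0.002,0.127],
    [-0.001,0.002,0.127],
    [-0.001,0.002,0.127]
  ],
  "rot": [
    [0,0,0],
    [0,0,0],
    [0,0,0],
    [0,0,0],
    [0,0,0],
    [0,0,0],
    [0,0,0],
    [0,0,0],
    [0,0,0],
    [0,0,0],
    [0,0,0],
    [0,0,0]
  ]
}}

```text
time_s: 19.15
tool_pos: [0.4369, 0.3129, 0.0025]
tool_rot: [0.0, -0.036, 0.999, 0.0]
ft_force: [0.2, 0.7, -0.2]
grip_width: 0.0552
finger_force: 0.0
```

>>> {"fn": "send_rows", "kwargs": {
  "fingers": [1,1,1,1,1],
  "slide": [
    [0,0,0],
    [0,0,0],
    [0,0,0],
    [0,0,0],
    [0,0,0]
  ],
  "rot": [
    [0,0,0],
    [0,0,0],
    [0,0,0],
    [0,0,0],
    [0,0,0]
  ]
}}

```text
time_s: 19.57
tool_pos: [0.4368, 0.3127, 0.0023]
tool_rot: [0.0, -0.036, 0.999, 0.0]
ft_force: [-1.0, -1.4, 5.7]
grip_width: 0.0479
finger_force: 29.9
```

```bash
python3 go.py 437.7,312.3,1,94 550.1,-182,130,87.3; python3 - <<'E'
from chk import *
s=shot("scene");s["img"]=s["frame"]
A=hue(s,(208,208),28,62,88,100);print(A.min(0),A.max(0),cen(A))
z=np.load("s0.npz");s["img"]=z["a"];A=hue(s,(208,208),28,62,88,100);print(A.min(0),A.max(0),cen(A))
E
```

```text
now [436.8 312.7   2.3] phi 94.08 tilt 0.01 q [-0.86  0.29  0.17  1.95 -0.06  0.91  0.99]
437.7,312.3,1,94 slide [-0.0009, -0.0005, 0.0013] rot [0.0, 0.01, 0.08] rows 0.0 0.0
550.1,-182,130,87.3 slide [-0.0778, -0.5015, -0.1277] rot [0.0, 0.01, 6.78] rows 12.6 0.9
[197.125 198.375] [219.375 228.375] [207.89154636 214.58070418]
[195.375 186.875] [219.625 228.875] [207.83008862 207.60401499]
```

>>> {"fn": "send_rows", "kwargs": {
  "fingers": [1,1,1,1,1,1,1,1,1,1,1,1],
  "slide": [
    [0,0,-0.03],
    [0,0,-0.07],
    [0,0,-0.11],
    [-0.005,-0.03,-0.128],
    [-0.011,-0.07,-0.128],
    [-0.017,-0.11,-0.128],
    [-0.023,-0.15,-0.128],
    [-0.03,-0.19,-0.128],
    [-0.036,-0.23,-0.128],
    [-0.042,-0.27,-0.128],
    [-0.048,-0.31,-0.128],
    [-0.054,-0.35,-0.128]
  ],
  "rot": [
    [0,0,0],
    [0,0,0],
    [0,0,0],
    [0,0,3],
    [0,0,6.8],
    [0,0,6.8],
    [0,0,6.8],
    [0,0,6.8],
    [0,0,6.8],
    [0,0,6.8],
    [0,0,6.8],
    [0,0,6.8]
  ]
}}

```text
time_s: 20.62
tool_pos: [0.5154, -0.0345, 0.13]
tool_rot: [0.0, 0.024, 1.0, 0.0]
ft_force: [0.7, 0.2, -1.5]
grip_width: 0.0479
finger_force: 29.9
```

```bash
python3 go.py 549.3,-182,130,87.3
```

```text
now [515.4 -34.5 130. ] phi 87.3 tilt 0.01 q [-0.49  0.1   0.5   1.89 -0.05  1.17  1.56]
549.3,-182,130,87.3 slide [-0.0408, -0.1458, -0.0001] rot [0.01, 0.01, -0.0] rows 3.6 0.0
```

>>> {"fn": "send_rows", "kwargs": {
  "fingers": [1,1,1,1,1,1,1,1,1,1,1],
  "slide": [
    [-0.011,-0.04,0],
    [-0.022,-0.08,0],
    [-0.033,-0.12,0],
    [-0.041,-0.146,0],
    [-0.041,-0.146,0.02],
    [-0.041,-0.146,0.05],
    [-0.041,-0.146,0.08],
    [-0.041,-0.146,0.1],
    [-0.041,-0.146,0.11],
    [-0.041,-0.146,0.11],
    [-0.041,-0.146,0.11]
  ],
  "rot": [
    [0,0,0],
    [0,0,0],
    [0,0,0],
    [0,0,0],
    [0,0,0],
    [0,0,0],
    [0,0,0],
    [0,0,0],
    [0,0,0],
    [0,0,0],
    [0,0,0]
  ]
}}

```text
time_s: 21.53
tool_pos: [0.5496, -0.1805, 0.0204]
tool_rot: [-0.0, 0.024, 1.0, -0.0]
ft_force: [0.4, -0.4, -0.3]
grip_width: 0.0479
finger_force: 29.9
```

```bash
python3 go.py 549.3,-182,13,87.3
```

```text
now [ 549.6 -180.5   20.4] phi 87.28 tilt 0.03 q [-0.23  0.38  0.57  1.85 -0.24  0.98  1.97]
549.3,-182,13,87.3 slide [0.0003, -0.0015, 0.0074] rot [-0.02, -0.02, -0.02] rows 0.2 0.0
```

>>> {"fn": "send_rows", "kwargs": {
  "fingers": [1,1,1,1,1,1],
  "slide": [
    [0,-0.001,0.003],
    [0,-0.001,0.005],
    [0,-0.001,0.007],
    [0,-0.001,0.0075],
    [0,-0.001,0.0075],
    [0,-0.001,0.0075]
  ],
  "rot": [
    [0,0,0],
    [0,0,0],
    [0,0,0],
    [0,0,0],
    [0,0,0],
    [0,0,0]
  ]
}}

```text
time_s: 22.03
tool_pos: [0.5497, -0.1814, 0.0128]
tool_rot: [0.0, 0.024, 1.0, -0.0]
ft_force: [0.6, 0.1, -0.7]
grip_width: 0.0476
finger_force: 29.9
```

```bash
python3 go.py 549.3,-182,12.5,87.3;python3 -c "
from h import *
print(arm.read_state()['ft_force'])"
```

```text
now [ 549.7 -181.4   12.8] phi 87.29 tilt 0.02 q [-0.23  0.39  0.57  1.86 -0.25  0.97  1.97]
549.3,-182,12.5,87.3 slide [0.0003, -0.0007, 0.0003] rot [-0.0, 0.02, -0.01] rows 0.0 0.0
[ 0.55402385  0.14123815 -0.66151611]
```

>>> {"fn": "send_rows", "kwargs": {
  "fingers": [1,1,-1,-1,-1,-1,-1,-1,-1,-1,-1,-1],
  "slide": [
    [0,-0.0005,0.0005],
    [0,-0.0005,0.0005],
    [0,-0.0005,0.0005],
    [0,-0.0005,0.0005],
    [0,-0.0005,0.0005],
    [0,-0.0005,0.0005],
    [0,-0.0005,0.0005],
    [0,0,-0.03],
    [0,0,-0.07],
    [0,0,-0.11],
    [0,0,-0.13],
    [0.03,0.03,-0.13]
  ],
  "rot": [
    [0,0,0],
    [0,0,0],
    [0,0,0],
    [0,0,0],
    [0,0,0],
    [0,0,0],
    [0,0,0],
    [0,0,0],
    [0,0,0],
    [0,0,0],
    [0,0,0],
    [0,0,0]
  ]
}}

```text
time_s: 23.03
tool_pos: [0.5269, -0.1561, 0.1479]
tool_rot: [0.005, 0.026, 1.0, -0.002]
ft_force: [-1.0, 1.6, 1.1]
grip_width: 0.0868
finger_force: 0.0
```

```bash
cat > ov.py <<'E'
from chk import *
b=avg("top",6);a=avg("scene",4)
# tin outlines: white body or coloured print, against marble; several threshold levels, top view gives yaw
for n,X in(("oval0",[.4498,.187,.01]),("oval1",[.667,.236,.01])):
    for s,r in((b,22),(a,26)):
        c=proj(s,[X])[0]; x0,y0=int(c[0])-r,int(c[1])-r
        im=cv2.resize(s["img"][y0:y0+2*r,x0:x0+2*r],None,fx=4,fy=4,interpolation=cv2.INTER_CUBIC)
        L=cv2.cvtColor(im,cv2.COLOR_RGB2LAB).astype(float); q=np.r_[L[:10].reshape(-1,3),L[-10:].reshape(-1,3),L[:,:10].reshape(-1,3),L[:,-10:].reshape(-1,3)]; bg=np.median(q,0)
        D=np.maximum(L[...,0]-bg[0],0)+1.2*np.linalg.norm(L[...,1:]-bg[1:],axis=2)
        for th in(25,32,40):
            m=cv2.morphologyEx((D>th).astype(np.uint8),cv2.MORPH_OPEN,np.ones((9,9)))
            C=max(cv2.findContours(m,0,1)[0],key=cv2.contourArea); H=(cv2.convexHull(C)[:,0].astype(float)+.5)/4-.5+[x0,y0]
            W=plane(s,H,.01)[:,:2]; mm=cv2.moments((W*1e3).astype(np.float32)); ev=np.sqrt(np.linalg.eigvalsh([[mm["mu20"],mm["mu11"]],[mm["mu11"],mm["mu02"]]])/mm["m00"])*4
            print(n,"top" if s is b else "scene",th,(plane(s,cen(H),.01)[0,:2]*1000).round(1),"axes",ev.round(1),"ang",round(np.degrees(ang(W)),1))
E
python3 ov.py; python3 go.py 450,187,100,139
```

```text
oval0 top 25 [449.8 186.2] axes [65.9 79.4] ang 51.9
oval0 top 32 [449.9 186.4] axes [64.7 78.5] ang 51.7
oval0 top 40 [449.9 186.6] axes [63.4 77.4] ang 51.5
oval0 scene 25 [450.6 192.2] axes [65.3 89.3] ang 63.6
oval0 scene 32 [451.2 193.1] axes [64.5 84.4] ang 63.2
oval0 scene 40 [453.2 198.5] axes [49.8 53.2] ang 57.4
oval1 top 25 [668.  236.5] axes [64.8 79.3] ang -61.0
oval1 top 32 [669.5 233.8] axes [65.3 70.2] ang -65.8
oval1 top 40 [669.5 233.8] axes [63.9 68.6] ang -64.8
oval1 scene 25 [657.9 255.6] axes [41.  74.3] ang 71.6
oval1 scene 32 [658.  254.9] axes [39.1 70.4] ang 70.9
oval1 scene 40 [660.4 254. ] axes [31.9 56.6] ang 65.0
now [ 521.7 -151.3  142.3] phi 87.23 tilt 0.05 q [-0.35  0.16  0.61  1.82 -0.1   1.2   1.81]
450,187,100,139 slide [0.0879, 0.3344, 0.0421] rot [-0.03, -0.05, -51.77] rows 8.4 7.2
```

>>> {"fn": "send_rows", "kwargs": {
  "fingers": [-1,-1,-1,-1,-1,-1,-1,-1,-1,-1,-1,-1],
  "slide": [
    [0.01,0.04,0],
    [0.02,0.08,0],
    [0.03,0.12,0],
    [0.04,0.16,0],
    [0.05,0.2,0],
    [0.06,0.24,0],
    [0.07,0.28,0],
    [0.08,0.31,0.02],
    [0.088,0.334,0.05],
    [0.088,0.334,0.08],
    [0.088,0.334,0.08],
    [0.088,0.334,0.08]
  ],
  "rot": [
    [0,0,-7],
    [0,0,-14],
    [0,0,-21],
    [0,0,-28],
    [0,0,-35],
    [0,0,-42],
    [0,0,-49],
    [0,0,-54.4],
    [0,0,-54.4],
    [0,0,-54.4],
    [0,0,-54.4],
    [0,0,-54.4]
  ]
}}

```text
time_s: 24.53
tool_pos: [0.4487, 0.186, 0.0618]
tool_rot: [-0.002, -0.436, 0.9, -0.001]
ft_force: [0.5, -0.6, 0.3]
grip_width: 0.0874
finger_force: 0.0
```

```bash
python3 go.py 450,186.5,-20,141.7; python3 - <<'E'
from chk import *
a=avg("scene",3);b=avg("top",3)
lookh(a,b,[.5501,-.182,.0475],.0475,34,22,65,88,"carton",100)
A=hue(b,proj(b,[[.55,-.182,.085]])[0],14,65,88,100);W=plane(b,A,.085)[:,:2]*1000;print(cv2.minAreaRect(W.astype(np.float32)))
E
```

```text
now [448.7 186.   61.8] phi 141.65 tilt 0.22 q [-0.72  0.11  0.25  2.02 -0.03  1.02  2.02]
450,186.5,-20,141.7 slide [-0.0015, -0.0007, 0.0818] rot [0.03, -0.21, -0.05] rows 2.0 0.0
carton tri [ 546.6 -183.8   43. ] gap 14.5 pl [ 537.  -184.2] [ 552.7 -186. ] rect 36.3 87.6 size (61.73787307739258, 31.49492835998535)
((547.4249267578125, -177.97613525390625), (54.774147033691406, 30.42767906188965), 87.60208892822266)
```

>>> {"fn": "send_rows", "kwargs": {
  "fingers": [-1,-1,-1,-1,-1,1,1,1,1,1,1,1],
  "slide": [
    [-0.001,0,0.03],
    [-0.001,0,0.06],
    [-0.001,0,0.076],
    [-0.001,0,0.082],
    [-0.001,0,0.082],
    [-0.001,0,0.082],
    [-0.001,0,0.082],
    [-0.001,0,0.082],
    [-0.001,0,0.082],
    [-0.001,0,0.082],
    [-0.001,0,0.082],
    [-0.001,0,0.082]
  ],
  "rot": [
    [0,0,0],
    [0,0,0],
    [0,0,0],
    [0,0,0],
    [0,0,0],
    [0,0,0],
    [0,0,0],
    [0,0,0],
    [0,0,0],
    [0,0,0],
    [0,0,0],
    [0,0,0]
  ]
}}

```text
time_s: 25.83
tool_pos: [0.4505, 0.1884, -0.0187]
tool_rot: [0.001, -0.436, 0.9, 0.0]
ft_force: [-0.9, -0.5, 7.0]
grip_width: 0.0616
finger_force: 30.1
```

```bash
python3 go.py 465.8,45.8,80,99;python3 -c "
from h import *
s=arm.read_state();print(s['grip_width'],s['finger_force'])"
```

```text
now [450.5 188.4 -18.7] phi 141.69 tilt 0.06 q [-0.71  0.23  0.24  2.08 -0.07  0.84  2.05]
465.8,45.8,80,99 slide [0.1023, -0.1004, -0.0988] rot [0.01, 0.06, 42.69] rows 4.2 6.0
0.06160269583658403 30.069751142291352
```

>>> {"fn": "send_rows", "kwargs": {
  "fingers": [1,1,1,1,1,1,1,1,1,1,1,1],
  "slide": [
    [0,0,-0.03],
    [0,0,-0.06],
    [0,0,-0.08],
    [0.02,-0.02,-0.08],
    [0.04,-0.04,-0.08],
    [0.06,-0.06,-0.08],
    [0.08,-0.08,-0.08],
    [0.095,-0.093,-0.08],
    [0.1025,-0.1,-0.08],
    [0.1025,-0.1,-0.07],
    [0.1025,-0.1,-0.05],
    [0.1025,-0.1,-0.05]
  ],
  "rot": [
    [0,0,0],
    [0,0,0],
    [0,0,0],
    [0,0,7],
    [0,0,14],
    [0,0,21],
    [0,0,28],
    [0,0,35],
    [0,0,42],
    [0,0,42.7],
    [0,0,42.7],
    [0,0,42.7]
  ]
}}

```text
time_s: 26.83
tool_pos: [0.4627, 0.046, 0.0275]
tool_rot: [-0.002, -0.08, 0.997, -0.0]
ft_force: [-0.6, -0.3, -1.6]
grip_width: 0.0616
finger_force: 29.7
```

```bash
python3 go.py 466.8,46,-8.3,99;python3 -c "
from h import *
s=arm.read_state();print(s['grip_width'],s['finger_force'])"
```

```text
now [462.7  46.   27.5] phi 99.22 tilt 0.24 q [-0.59  0.12  0.42  2.1  -0.06  0.94  1.59]
466.8,46,-8.3,99 slide [-0.0042, -0.0007, 0.0358] rot [-0.02, -0.24, 0.22] rows 0.9 0.0
0.061570982109891446 29.65982760535553
```

>>> {"fn": "send_rows", "kwargs": {
  "fingers": [1,1,1,1,1,1,1,1],
  "slide": [
    [0,0,0.01],
    [0,0,0.02],
    [-0.002,0,0.03],
    [-0.002,0,0.035],
    [-0.002,0,0.035],
    [-0.002,0,0.035],
    [-0.002,0,0.035],
    [-0.002,0,0.035]
  ],
  "rot": [
    [0,0,0],
    [0,0,0],
    [0,0,0],
    [0,0,0],
    [0,0,0],
    [0,0,0],
    [0,0,0],
    [0,0,0]
  ]
}}

```text
time_s: 27.5
tool_pos: [0.4673, 0.046, -0.004]
tool_rot: [0.0, -0.078, 0.997, 0.0]
ft_force: [-0.3, 0.7, -0.2]
grip_width: 0.0614
finger_force: 29.7
```

```bash
python3 go.py 466.8,46,-8.3,99;python3 -c "
from h import *
s=arm.read_state();print(s['grip_width'],s['ft_force'])"
```

```text
now [467.3  46.   -4. ] phi 98.99 tilt 0.05 q [-0.57  0.18  0.41  2.12 -0.09  0.86  1.62]
466.8,46,-8.3,99 slide [0.0005, 0.0001, 0.0043] rot [0.0, 0.05, -0.01] rows 0.1 0.0
0.06136965273715981 [-0.3107606   0.70736541 -0.1569614 ]
```

>>> {"fn": "send_rows", "kwargs": {
  "fingers": [1,1,1,1,-1,-1,-1,-1,-1,-1,-1,-1],
  "slide": [
    [0.0005,0,0.002],
    [0.0005,0,0.004],
    [0.0005,0,0.0045],
    [0.0005,0,0.0045],
    [0.0005,0,0.0045],
    [0.0005,0,0.0045],
    [0.0005,0,0.0045],
    [0.0005,0,0.0045],
    [0,0,-0.03],
    [0,0,-0.07],
    [0,0,-0.11],
    [0,0,-0.14]
  ],
  "rot": [
    [0,0,0],
    [0,0,0],
    [0,0,0],
    [0,0,0],
    [0,0,0],
    [0,0,0],
    [0,0,0],
    [0,0,0],
    [0,0,0],
    [0,0,0],
    [0,0,0],
    [0,0,0]
  ]
}}

```text
time_s: 28.5
tool_pos: [0.4674, 0.0457, 0.1386]
tool_rot: [0.001, -0.078, 0.997, 0.0]
ft_force: [0.5, 0.3, 0.0]
grip_width: 0.0869
finger_force: 0.0
```

```bash
python3 go.py 667.5,236.5,60,29 667.5,236.5,60,119
```

```text
now [467.4  45.7 138.6] phi 98.96 tilt 0.12 q [-0.61 -0.02  0.42  1.98  0.01  1.18  1.53]
667.5,236.5,60,29 slide [-0.2271, 0.1573, 0.0791] rot [0.08, 0.1, 69.96] rows 6.9 9.8
667.5,236.5,60,119 slide [-0.2271, 0.1573, 0.0791] rot [-0.02, 0.12, -20.04] rows 6.9 2.8
```

>>> {"fn": "send_rows", "kwargs": {
  "fingers": [-1,-1,-1,-1,-1,-1,-1,-1,-1,-1,-1,-1],
  "slide": [
    [-0.02,0.03,0],
    [-0.04,0.06,0],
    [-0.06,0.09,0],
    [-0.09,0.11,0],
    [-0.12,0.13,0],
    [-0.15,0.145,0],
    [-0.18,0.157,0],
    [-0.21,0.157,0],
    [-0.227,0.157,0.01],
    [-0.227,0.157,0.04],
    [-0.227,0.157,0.07],
    [-0.227,0.157,0.08]
  ],
  "rot": [
    [0,0,7],
    [0,0,14],
    [0,0,21],
    [0,0,28],
    [0,0,35],
    [0,0,42],
    [0,0,49],
    [0,0,56],
    [0,0,63],
    [0,0,70],
    [0,0,70],
    [0,0,70]
  ]
}}

```text
time_s: 29.5
tool_pos: [0.6641, 0.2357, 0.0503]
tool_rot: [-0.002, 0.508, 0.862, -0.003]
ft_force: [-1.0, -0.1, -0.8]
grip_width: 0.0868
finger_force: 0.0
```

```bash
cat > fin.py <<'E'
from chk import *
a=avg("scene",4);b=avg("top",4)
# tin on pale board: dark-blue pad visible round it hides little; white rim + print vs wood/blue -> lid print and white
def tin(s,X,r,th,z):
    c=proj(s,[X])[0]; x0,y0=int(c[0])-r,int(c[1])-r
    im=cv2.resize(s["img"][y0:y0+2*r,x0:x0+2*r],None,fx=4,fy=4,interpolation=cv2.INTER_CUBIC); h=cv2.cvtColor(im,cv2.COLOR_RGB2HSV)
    m=((im[...,2]>th)&(h[...,1]<75)&(im[...,0]>th)).astype(np.uint8)|(cv2.inRange(h,(20,100,60),(60,255,255))>0)
    m=cv2.morphologyEx(m.astype(np.uint8),cv2.MORPH_OPEN,np.ones((7,7)))
    cc=cv2.findContours(m,0,1)[0]; C=max(cc,key=cv2.contourArea); H=(cv2.convexHull(C)[:,0].astype(float)+.5)/4-.5+[x0,y0]
    W=plane(s,H,z)[:,:2]; mm=cv2.moments((W*1e3).astype(np.float32)); ev=np.sqrt(np.linalg.eigvalsh([[mm["mu20"],mm["mu11"]],[mm["mu11"],mm["mu02"]]])/mm["m00"])*4
    print((plane(s,cen(H),z)[0]*1000).round(1),"axes",ev.round(1),"ang",round(np.degrees(ang(W)),1)); return H
import sys
for X in ([.4658,.0458,.02],[.5588,.0606,.02]):
    for th in(110,130,150):
        A=tin(a,X,25,th,.02);B=tin(b,X,20,th,.02);print(th,tri(a,cen(A),b,cen(B)))
va,vb=[cv2.resize(s["img"],None,fx=4,fy=4) for s in(a,b)]
cv2.imwrite("pics/f.png",np.hstack([cv2.resize(va[960:1760,960:1780],(410,400)),cv2.resize(vb[880:1280,1270:1960],(390,226)).repeat(1,0) if 0 else cv2.copyMakeBorder(cv2.resize(vb[880:1280,1270:1960],(390,226)),0,174,0,0,0)])[:,:,::-1])
E
python3 fin.py; python3 go.py 667.5,236.5,-20,29
```

```text
[465.5  46.2  20. ] axes [75.9 87.9] ang 34.9
[465.8  44.7  20. ] axes [70.9 85.9] ang 7.2
110 (array([0.46530919, 0.04487601, 0.0214414 ]), np.float64(0.0007414917604731902))
[465.8  46.7  20. ] axes [75.1 86.8] ang 36.2
[466.2  44.1  20. ] axes [67.  82.3] ang 5.8
130 (array([0.46547572, 0.04440012, 0.02249662]), np.float64(0.001232643758147285))
[466.6  47.6  20. ] axes [74.5 84.5] ang 37.5
[466.3  44.1  20. ] axes [64.6 79.4] ang 6.2
150 (array([0.46569466, 0.04445848, 0.02340653]), np.float64(0.0008807542431764653))
[582.   96.3  20. ] axes [ 65.7 102.5] ang -29.0
[604.5  89.9  20. ] axes [ 8.2 51.8] ang -85.9
110 (array([0.59353917, 0.09398131, 0.02024042]), np.float64(0.022939666306613638))
[581.8  96.4  20. ] axes [ 65.7 102.1] ang -29.4
[604.7  90.4  20. ] axes [ 7.8 48.7] ang -86.5
130 (array([0.59371581, 0.09451865, 0.01971319]), np.float64(0.023123990253881583))
[581.1 100.3  20. ] axes [58.9 98.8] ang -23.8
now [667.6 236.8  57.7] phi 29.0 tilt 0.17 q [-0.72  0.57  0.45  1.47 -0.26  1.16  0.28]
667.5,236.5,-20,29 slide [-0.0002, -0.0005, 0.0777] rot [0.17, 0.0, 0.0] rows 1.9 0.0Traceback (most recent call last):
  File "fin.py", line 15, in <module>
    A=tin(a,X,25,th,.02);B=tin(b,X,20,th,.02);print(th,tri(a,cen(A),b,cen(B)))
                           ~~~^^^^^^^^^^^^^^^
  File "fin.py", line 9, in tin
    cc=cv2.findContours(m,0,1)[0]; C=max(cc,key=cv2.contourArea); H=(cv2.convexHull(C)[:,0].astype(float)+.5)/4-.5+[x0,y0]
                                     ~~~^^^^^^^^^^^^^^^^^^^^^^^^
ValueError: max() iterable argument is empty
```

>>> {"fn": "send_rows", "kwargs": {
  "fingers": [-1,-1,-1,-1,-1,1,1,1,1,1,1,1],
  "slide": [
    [0,0,0.03],
    [0,0,0.055],
    [0,0,0.07],
    [0,0,0.0775],
    [0,0,0.0775],
    [0,0,0.0775],
    [0,0,0.0775],
    [0,0,0.0775],
    [0,0,0.0775],
    [0,0,0.0775],
    [0,0,0.0775],
    [0,0,0.0775]
  ],
  "rot": [
    [0,0,0],
    [0,0,0],
    [0,0,0],
    [0,0,0],
    [0,0,0],
    [0,0,0],
    [0,0,0],
    [0,0,0],
    [0,0,0],
    [0,0,0],
    [0,0,0],
    [0,0,0]
  ]
}}

```text
time_s: 30.9
tool_pos: [0.6671, 0.2366, -0.021]
tool_rot: [0.0, 0.508, 0.862, 0.0]
ft_force: [-1.3, -0.4, 6.1]
grip_width: 0.0626
finger_force: 30.0
```

```bash
python3 go.py 667.5,236.5,-20,29 558.8,60.6,80,99;python3 -c "
from h import *
s=arm.read_state();print(s['grip_width'],s['finger_force'],s['ft_force'])"
```

```text
now [667.1 236.6 -21. ] phi 28.99 tilt 0.06 q [-0.7   0.65  0.42  1.53 -0.29  1.03  0.31]
667.5,236.5,-20,29 slide [-0.0003, 0.0003, -0.001] rot [0.06, 0.01, -0.01] rows 0.0 0.0
558.8,60.6,80,99 slide [-0.1015, -0.1799, -0.1012] rot [0.05, 0.04, -70.01] rows 5.5 9.8
0.06259177325331008 30.00124638201669 [-1.27311194 -0.43879041  6.07475104]
```

>>> {"fn": "send_rows", "kwargs": {
  "fingers": [1,1,1,1,1,1,1,1,1,1,1,1],
  "slide": [
    [0,0,-0.03],
    [0,0,-0.07],
    [0,0,-0.11],
    [0,0,-0.15],
    [0,-0.03,-0.16],
    [0,-0.06,-0.16],
    [0,-0.09,-0.16],
    [-0.01,-0.12,-0.16],
    [-0.03,-0.15,-0.16],
    [-0.06,-0.17,-0.16],
    [-0.09,-0.178,-0.16],
    [-0.1015,-0.18,-0.16]
  ],
  "rot": [
    [0,0,0],
    [0,0,0],
    [0,0,0],
    [0,0,-7],
    [0,0,-14],
    [0,0,-21],
    [0,0,-28],
    [0,0,-35],
    [0,0,-42],
    [0,0,-49],
    [0,0,-56],
    [0,0,-63]
  ]
}}

```text
time_s: 31.9
tool_pos: [0.5583, 0.055, 0.1387]
tool_rot: [0.001, -0.018, 1.0, -0.001]
ft_force: [0.6, -0.0, -0.8]
grip_width: 0.062
finger_force: 30.0
```

```bash
python3 go.py 558.8,60.6,60,99; python3 - <<'E'
from h import *
a=shot("scene");b=shot("top")
print(plane(b,[(349,227),(354,224),(340,222),(417,203)],.03).round(3))
for p in((346,261),(349,259),(354,255)):
  for q in((349,227),(354,224)): print(p,q,tri(a,p,b,q))
for h in (.0,.03,.06,.09): print(h,proj(a,[[.605,.045,h]]),proj(b,[[.605,.045,h]]))
E
```

```text
now [558.3  55.  138.7] phi 92.05 tilt 0.08 q [-0.53  0.19  0.4   1.77 -0.08  1.2   1.5 ]
558.8,60.6,60,99 slide [-0.0006, 0.0057, 0.0787] rot [-0.06, 0.06, -6.95] rows 1.9 1.0
[[ 0.605  0.055  0.03 ]
 [ 0.612  0.043  0.03 ]
 [ 0.617  0.075  0.03 ]
 [ 0.661 -0.104  0.03 ]]
(346, 261) (349, 227) (array([0.60779123, 0.05399803, 0.01686533]), np.float64(0.0009183694416611929))
(346, 261) (354, 224) (array([0.60796478, 0.04486635, 0.02586734]), np.float64(0.01003288886726801))
(349, 259) (349, 227) (array([0.60989949, 0.05289194, 0.02096861]), np.float64(0.007128778080483405))
(349, 259) (354, 224) (array([0.61011699, 0.04386654, 0.02970147]), np.float64(0.003866199215334664))
(354, 255) (349, 227) (array([0.61306398, 0.05097929, 0.02972649]), np.float64(0.017633954836232306))
(354, 255) (354, 224) (array([0.61336274, 0.04214652, 0.0379747 ]), np.float64(0.006585997144164812))
0.0 [[346.78849128 271.01408093]] [[352.57896981 229.2735342 ]]
0.03 [[347.34251697 259.24544783]] [[353.22118123 226.91574753]]
0.06 [[347.9211513  246.95407723]] [[353.89756714 224.43249417]]
0.09 [[348.52607109 234.10434976]] [[354.61092992 221.81348553]]
```

>>> {"fn": "send_rows", "kwargs": {
  "fingers": [1,1,1,1,1,1,1,1,1,1],
  "slide": [
    [-0.0005,0.0055,0],
    [-0.0005,0.0055,0.01],
    [-0.0005,0.0055,0.03],
    [-0.0005,0.0055,0.06],
    [-0.0005,0.0055,0.09],
    [-0.0005,0.0055,0.12],
    [-0.0005,0.0055,0.135],
    [-0.0005,0.0055,0.14],
    [-0.0005,0.0055,0.14],
    [-0.0005,0.0055,0.14]
  ],
  "rot": [
    [0,0,-3],
    [0,0,-7],
    [0,0,-7],
    [0,0,-7],
    [0,0,-7],
    [0,0,-7],
    [0,0,-7],
    [0,0,-7],
    [0,0,-7],
    [0,0,-7]
  ]
}}

```text
time_s: 32.83
tool_pos: [0.5591, 0.0667, -0.0012]
tool_rot: [0.0, -0.078, 0.997, 0.0]
ft_force: [1.3, -0.1, 0.2]
grip_width: 0.0614
finger_force: 30.0
```

```bash
python3 go.py 558.8,60.6,-10.6,99;python3 -c "
from h import *
s=arm.read_state();print(s['grip_width'],s['finger_force'],s['ft_force'])"
```

```text
now [559.1  66.7  -1.2] phi 98.95 tilt 0.04 q [-0.5   0.35  0.36  1.9  -0.15  0.92  1.66]
558.8,60.6,-10.6,99 slide [0.0013, -0.006, 0.0094] rot [0.0, 0.04, -0.05] rows 0.3 0.0
0.061436831793073056 29.999883729033172 [ 1.30721474 -0.08079895  0.15517459]
```

>>> {"fn": "send_rows", "kwargs": {
  "fingers": [1,1,1,1,1,1,1,1],
  "slide": [
    [0.0005,-0.003,0],
    [0.0005,-0.006,0.003],
    [0.0005,-0.006,0.006],
    [0.0005,-0.006,0.008],
    [0.0005,-0.006,0.009],
    [0.0005,-0.006,0.0092],
    [0.0005,-0.006,0.0092],
    [0.0005,-0.006,0.0092]
  ],
  "rot": [
    [0,0,0],
    [0,0,0],
    [0,0,0],
    [0,0,0],
    [0,0,0],
    [0,0,0],
    [0,0,0],
    [0,0,0]
  ]
}}

```text
time_s: 33.5
tool_pos: [0.5591, 0.0599, -0.0111]
tool_rot: [-0.0, -0.078, 0.997, -0.0]
ft_force: [-0.6, -1.2, 1.6]
grip_width: 0.0618
finger_force: 30.0
```

```bash
python3 go.py 558.8,60.6,-10.6,99;python3 -c "
from h import *
s=arm.read_state();print(s['grip_width'],s['finger_force'],s['ft_force'])"
```

```text
now [559.1  59.9 -11.1] phi 98.99 tilt 0.01 q [-0.49  0.36  0.36  1.9  -0.16  0.9   1.67]
558.8,60.6,-10.6,99 slide [0.0002, 0.0007, -0.0005] rot [-0.01, -0.0, -0.01] rows 0.0 0.0
0.06181201573953952 30.000177919864655 [-0.57924152 -1.15801785  1.6264924 ]
```

Now I'll release the tin, lift and withdraw to the left for a final look.

>>> {"fn": "send_rows", "kwargs": {
  "fingers": [1,1,-1,-1,-1,-1,-1,-1,-1,-1,-1,-1],
  "slide": [
    [0,0.0006,0],
    [0,0.0006,0],
    [0,0.0006,0],
    [0,0.0006,0],
    [0,0.0006,0],
    [0,0.0006,0],
    [0,0.0006,0],
    [0,0,-0.03],
    [0,0,-0.07],
    [0,0,-0.11],
    [0,0,-0.15],
    [0,0,-0.16]
  ],
  "rot": [
    [0,0,0],
    [0,0,0],
    [0,0,0],
    [0,0,0],
    [0,0,0],
    [0,0,0],
    [0,0,0],
    [0,0,0],
    [0,0,0],
    [0,0,0],
    [0,0,0],
    [0,0,0]
  ]
}}

```text
time_s: 34.5
tool_pos: [0.5621, 0.0602, 0.1555]
tool_rot: [0.004, -0.078, 0.997, 0.001]
ft_force: [1.0, 0.2, 0.2]
grip_width: 0.0871
finger_force: 0.0
```

>>> {"fn": "send_rows", "kwargs": {
  "fingers": [-1,-1,-1,-1,-1,-1,-1,-1,-1,-1,-1,-1],
  "slide": [
    [0,0.04,0],
    [0,0.08,0],
    [0,0.12,0],
    [0,0.16,0],
    [0,0.2,0],
    [0,0.24,0],
    [0,0.28,0],
    [0,0.32,0],
    [0,0.36,0],
    [0,0.4,0],
    [0,0.4,0],
    [0,0.4,0]
  ],
  "rot": [
    [0,0,0],
    [0,0,0],
    [0,0,0],
    [0,0,0],
    [0,0,0],
    [0,0,0],
    [0,0,0],
    [0,0,0],
    [0,0,0],
    [0,0,0],
    [0,0,0],
    [0,0,0]
  ]
}}

```text
time_s: 35.5
tool_pos: [0.4945, 0.4581, 0.1477]
tool_rot: [-0.001, -0.081, 0.997, -0.0]
ft_force: [0.3, -1.0, -0.8]
grip_width: 0.0872
finger_force: 0.0
```

```bash
python3 - <<'E'
s=open("fin.py").read().replace("import sys\n","").replace("(110,130,150)","(130,150)")
i=s.index("cv2.imwrite"); s=s[:i]+'''cv2.imwrite("pics/f.png",np.hstack([cv2.resize(va[960:1760,960:1780],(410,400)),cv2.copyMakeBorder(cv2.resize(vb[880:1280,1270:1960],(390,226)),0,174,0,0,0)])[:,:,::-1])
lookh(a,b,[.5501,-.182,.0475],.0475,34,22,66,80,"carton",150)
A=hue(a,proj(a,[[.5501,-.182,.055]])[0],24,66,80,150);print(A.min(0),A.max(0))
C=np.array([[.013*i,.024*j,k] for i in(-1,1) for j in(-1,1) for k in(.0,.075)])@R.from_euler("z",-2.7,degrees=True).as_matrix().T+[.5501,-.182,.0105]
print("expected",proj(a,C).min(0),proj(a,C).max(0),proj(b,C).min(0),proj(b,C).max(0)); B=hue(b,proj(b,[[.5501,-.182,.055]])[0],20,66,80,150);print(B.min(0),B.max(0))
'''
open("fin.py","w").write(s)
E
python3 fin.py
```

```text
[466.   46.8  20. ] axes [74.7 85.6] ang 37.3
[466.2  44.2  20. ] axes [66.  80.9] ang 6.1
130 (array([0.46557079, 0.04445666, 0.02246868]), np.float64(0.001077313876937039))
[466.7  47.8  20. ] axes [74.  83.2] ang 36.4
[466.3  44.1  20. ] axes [63.3 78.1] ang 6.2
150 (array([0.46570328, 0.04446851, 0.02362979]), np.float64(0.000826968075757077))
[566.9  77.3  20. ] axes [ 91.8 121.5] ang 52.5
[560.   58.7  20. ] axes [66.  80.8] ang 10.7
130 (array([0.55693972, 0.05961585, 0.03902607]), np.float64(0.000495530107323016))
[567.4  78.5  20. ] axes [ 90.4 118.5] ang 54.7
[559.9  59.   20. ] axes [48. 56.] ang 7.2
150 (array([0.55679216, 0.05986371, 0.04002099]), np.float64(0.00031147128888287873))
carton tri [ 552.4 -181.8   48.9] gap 2.5 pl [ 551.9 -180.7] [ 553.8 -182.8] rect 46.2 89.6 size (57.030635833740234, 26.24972152709961)
[383.625 326.625] [417.125 374.375]
expected [381.13520144 323.28251474] [419.93261691 384.98760647] [440.25917997 239.84727708] [470.20147147 256.88712794]
[443.125 241.375] [468.125 252.875]
```

View pics/f.png

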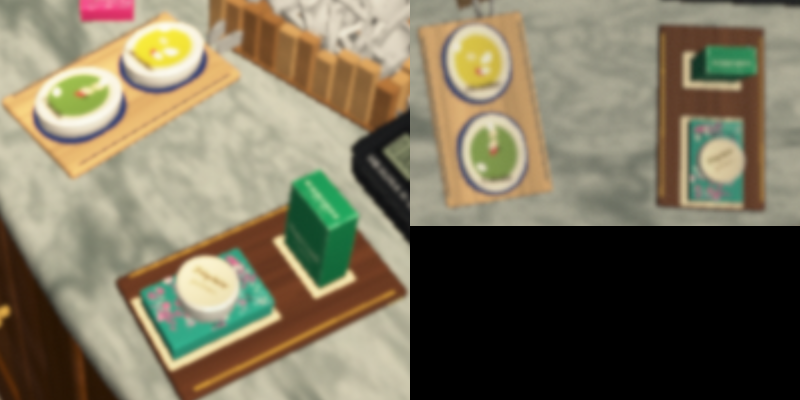

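The final picture shows everything in place:
- The teal packet with the round tin in its middle is on the front cream pad.
- The carton stands upright on the pad behind it.
- Both oval tins sit inside their blue ovals, green in front and yellow behind.
- The pink packet has not moved.

All measured positions are within about 1–2 mm, so I'm handing in.

```bash
python3 -c "
from workcell import arm
print(arm.hand_in())"
```

```text
the job is handed in; nothing more can be done
None
```

The job is handed in at about 36 s of the 136 s allowed: all five pieces are on their pads within about 1–2 mm of centre by camera. The green-lidded tin may be turned up to 3° from its pad's line, which I left.

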